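Hold a transformer board in the corner of the drilling jig

TASK

Clear the drilling jig: set the lamp holder and the block battery that were left lying on it down in their own trays with the others of their kind, without dropping them from a height. Then lay the board with the transformer flat on the jig, with its long side along the long fence, push it into the corner so that it touches both fences, and finish while still holding it pressed there (do not let go), ready for drilling. Leave the other things on the table where they are.

Things in the scene. Friction and masses are not known exactly. Their poses are not given: they have to be found in the camera images.
- jig: Drilling jig, fixed during the job and rigid: a steel base with plywood top, 150 (x) x 210 (y) x 16 mm, with two aluminium fences on top. Origin at the centre of its underside, on the table; z up. The long fence runs along y near its +x edge, the side fence runs along x near its +y edge. The bed (top face) is 16 mm above the table.
- corner (a point): Point on the jig's bed (16 mm above the table) where the lines of the two fences' inner faces meet; axes as the jig's. A part in the corner fills the side of negative x and negative y from here. The fences stop 8 to 12 mm short of this point (chip gap).
- long_fence: Long fence, an aluminium bar 14 x 180 mm, 12 mm high above the bed (screw heads 3 mm more). Origin at the middle of the foot of its inner face; the bar lies to +x of it and runs along y; axes as the jig's. The inner face looks to -x.
- side_fence: Side fence, an aluminium bar 116 x 14 mm, 12 mm high above the bed (screw heads 3 mm more). Origin at the middle of the foot of its inner face; the bar lies to +y of it and runs along x; axes as the jig's. The inner face looks to -y.
- board: Loose transformer board, about 0.4 kg: a brown wooden board 80 (x) x 120 (y) x 16 mm with a grey transformer block 32 (x) x 44 (y) mm standing in the middle, its top 56 mm above the board's underside (a dark steel strap over it), and two pairs of black binding posts (12 mm thick, tops 36 mm above the underside) at x = +-14, y = +-47 mm. Same both ways round. Origin at the centre of its underside; z up; its long side is along y. It lies on the table at the start.
- board_block (a point): Middle of the transformer block, 38 mm above the board's underside, straight above the board's centre; a good place to grip, across x (32 mm); axes as the board's. Fingertips must stay above the board, whose top is 22 mm lower.
- lamp: The loose lamp holder, origin at the centre of its underside (see lamp_mid).
- lamp_mid (a point): The lamp holder left on the jig, 30 g: an upright black cylinder of diameter 34 mm and height 26 mm with a small glass bulb of diameter 15 mm on top (45 mm high in all). This point is on its axis, 13 mm above its underside.
- battery: The loose block battery, origin at the centre of its underside (see battery_mid).
- battery_mid (a point): The block battery left lying on the jig, 45 g: dark box 48 (x) x 26 (y) x 17 mm high. This point is at its centre, 8.5 mm above its underside; x along its length.
- lamp_tray: Fixed open white tray that holds two more lamp holders, 110 (x) x 150 (y) x 35 mm high, walls and floor 4 mm. Origin at the centre of its underside. The two lamp holders stand in its +y half.
- lamp_tray_free (a point): Middle of the free half of the lamp-holder tray, on its inner floor (4 mm above the table), 35 mm to -y of the tray's centre; axes as the tray's.
- battery_tray: Fixed open white tray of the same size that holds two more block batteries lying in its +y half. Origin at the centre of its underside.
- battery_tray_free (a point): Middle of the free half of the battery tray, on its inner floor (4 mm above the table), 35 mm to -y of the tray's centre; axes as the tray's. A battery fits best with its length along y.
- multimeter: Bystander: black hand multimeter with grey face lying on the table, 185 x 90 x 48 mm, beyond the jig. Origin at the centre of its underside.
- resistor_bridge: Bystander: small light wooden bridge on two feet with two binding posts and a resistor, 55 x 120 x 58 mm, beyond the board. Origin at the centre of its underside.
- tape_roll: Bystander: white roll of tape, diameter 86 mm, 24 mm high. Origin at the centre of its underside.
- screwdriver: Bystander: screwdriver 190 mm long with a black handle lying between the robot and the jig. Origin under it.
- phone: Bystander: black phone 72 x 148 x 9 mm lying near the robot, on its right. Origin at the centre of its underside.
- mug: Bystander: white mug, diameter 80 mm, 92 mm high, on the left, beyond the trays. Origin at the centre of its underside.

How it is judged:
On the way:
1. the lamp holder and the block battery lie in their own trays, let go (x of lamp_mid in the frame of lamp_tray between -0.053 and 0.053 m and y of lamp_mid in the frame of lamp_tray between -0.073 and 0.073 m and height (world z) of each of lamp_mid, battery_mid below 0.045 m and x of battery_mid in the frame of battery_tray between -0.053 and 0.053 m and y of battery_mid in the frame of battery_tray between -0.073 and 0.073 m and contact force between the fingers and lamp below 0.05 N and contact force between the fingers and battery below 0.05 N and linear speed of each of lamp, battery below 0.05 m/s), for 0.2 s.
At the end, for the whole second after the job is handed in: Arm still holding the board flat in the jig's corner: within 3 mm of both fences and the bed, square to 0.03 rad, 1 N or more on each fence and from the arm, at rest. Lamp holder and battery let go, at rest inside their own trays (centres under 45 mm high) (all of step 1 and x of board_block in the frame of corner between -0.043 and -0.037 m and y of board_block in the frame of corner between -0.063 and -0.057 m and z of board_block in the frame of corner between 0.035 and 0.041 m and angle between the y axis of board and the y axis of jig, either way round below 0.03 rad and angle between board's own z axis and vertical below 0.03 rad and contact force between board and long_fence above 1 N and contact force between board and side_fence above 1 N and contact force between any of the fingers, the arm and board above 1 N and linear speed of board below 0.02 m/s); the arm keeps its last pose, push and grip.
It fails at once if the lamp holder or the battery is let go in the air or knocked up (its centre more than 80 mm above the table out of the fingers) ((height (world z) of lamp_mid above 0.08 m and contact force between the fingers and lamp below 0.01 N) or (height (world z) of battery_mid above 0.08 m and contact force between the fingers and battery below 0.01 N)).
It fails at once if another thing on the table (multimeter, resistor bridge, tape roll, screwdriver, phone, mug) is shifted by more than 25 mm (distance of any of multimeter, resistor_bridge, tape_roll, screwdriver, phone, mug from where it was at the start of the episode above 0.025 m).
It also fails if it takes over 67 s, if anything falls off the work surface, if the arm or the gripper's body presses on something with over 40 N, if the wrist force passes 120 N, or if a joint passes its speed limit or range.

ROBOT

A 6-joint arm with a two-finger parallel gripper is mounted at the origin on the work surface. World frame = base frame: x ahead of the robot, y to its left, z up, the work surface at z = 0. Lengths are in m, angles in rad, forces in N, time in s.
With the tool pointing down it reaches from about 0.4 to 0.825 m from the base axis. Payload 7 kg.
Tool frame: the origin (TCP) lies midway between the tips of the shut fingers; the grasp point (between the pads) lies 19 mm behind it; y points along the fingers, z is the direction in which the jaws open and shut, and the axes are right-handed (so a half turn about y gives the same grasp; the last joint's range is limited). The gripper opens to 88 mm and grips with 3 to 60 N. Pads are 19 mm wide; open, the fingers measure 130 mm over their backs; the gripper's body (78 mm by 193 mm) begins 47 mm behind the grasp point.
Start: joints at [1.534, 0.359, 0.012, 0, -1.224, -0.288], TCP at [0.215, 0.64, 0.201] pointing down, gripper open.
Joint ranges: [-3.07, 3.07], [-1.43, 2.12], [-1.02, 1.25], [-3.03, 1.67], [-3.05, -0], [-3.03, 3.03]. Speed limits (rad/s): [2.39, 2.39, 3.01, 3.14, 3.14, 3.14].

INTERFACE

Orientations are given as [roll, pitch, yaw] about the fixed x, y, z axes, in that order (R = Rz(yaw) Ry(pitch) Rx(roll)).
In Python, from station import arm gives the robot as it stands.
- The arm moves only by the tool move_arm, never from a script. Its argument "deltas" is a list of rows, each an object with "dp": the shift along the tool's x, y, z in mm, a list of three; "rotation": the turn, a rotation vector about the tool's x, y, z in degrees, a list of three. A call has 1 to 5 rows; each row shifts and turns the pose as measured when the row begins, along the tool's axes as they then stand; what a row does not reach is not made up. A row lasts 1/12 s, in which the tool goes at most 41.7 mm and 7.16 degrees, less where a joint would pass 70% of its speed; a pose out of reach is approached as far as the arm can. A call is refused whole if a number of a shift passes 41.7 or a number of a turn 7.16, either way. A call with a gripper value outside its range is refused whole. "jaw" is the closure in counts, from 0 (fully open) to 255 (shut), set as the call begins (left out, the last holds). The fingers move at their own pace and stop on an object; "squeeze" is the grip in N (left out, the last holds). Time passes only in rows, so rows that do not move let the fingers close. It gives the time, the measured TCP pose, the force and the opening at its end, in the units of the state.
- arm.get_state(): the state, without advancing time (a new reading comes with each control period).
- arm.grab_frame(name): name is "side" or "top" or "wrist"; returns a dict with "pixels" (480x640x3 uint8, red, green, blue), "z_map" (480x640 float32, m along the optical axis (not along the pixel's ray), 0 where there is no reading), "fx", "fy", "cx", "cy" (pixels), "cam_to_world" (4x4, takes a point from camera to world coordinates); the wrist camera has in their place "mount" (4x4, takes a point from camera to tool coordinates, whose origin is the TCP and whose axes are the tool frame's). Camera axes: x right, y down, z forward; pixel columns grow to the right and rows downward; lengths in m; the calibration is good to about 2 mm. A picture is of the moment at which its call begins: read the wrist's pose just before it.
- arm.job_done(): hands the job in, once; it reports no verdict.
The state is a dict: "t": time; "q": joint angles; "qd": joint speeds; "joint_efforts": joint torques, N m; "eef_pos": TCP position; "ee_rot": TCP orientation; "force": force on the tool from outside, world axes, zero at the start; "moment": the same for the moment, N m; "width": finger opening in m.
Only numpy, scipy, OpenCV 4.12 (cv2) and the standard library are available. Lean on these libraries where they do the work, as an engineer would, in place of code of your own. Each camera call takes 0.05 s, during which the arm holds its last target.

## Working session

There is one attempt and no reset: what is moved stays moved. The work goes in short steps, Python scripts to look and compute and a tool call to move; the robot and the scene stay as the last step left them, time stands still between calls to the robot, and variables do not carry over. Pictures are saved under pics/ and viewed, and the job is handed in when it is done.

Besides the shell and the picture viewer there is one more tool, called after ">>>" as name(argument=value, ...), one argument or row to a line, values as JSON. move_arm: Moves the arm, as the interface text tells. Its arguments: {"type":"object","properties":{"deltas":{"type":"array","items":{"type":"object","properties":{"dp":{"type":"array","items":{"type":"number"}},"rotation":{"type":"array","items":{"type":"number"}}}}},"jaw":{"type":"number"},"squeeze":{"type":"number"}},"required":["deltas"]}

```bash
mkdir -p pics; ls; python3 - <<'E'
from station import arm
import cv2,numpy as np
s=arm.get_state()
for k in ("t","eef_pos","ee_rot","force","width","q"): print(k,np.round(s[k],4))
for n in ("top","side"):
    f=arm.grab_frame(n); np.savez(f"{n}0.npz",**f)
    cv2.imwrite(f"pics/{n}0.png",f["pixels"][:,:,::-1]); print(n,f["fx"],f["cx"],f["cy"],np.round(f["cam_to_world"],3))
E
```

```text
pics
t 0.0
eef_pos [0.2153 0.6392 0.2002]
ee_rot [-1.5691e+00  2.0000e-04  2.8167e+00]
force [ 0.3952 -0.2941  0.0479]
width 0.0877
q [ 1.5341e+00  3.5940e-01  1.1100e-02 -3.0000e-04 -1.2241e+00 -2.8810e-01]
top 501.0037231839833 320.0881955621667 239.4806414484165 [[-0.01  -0.992  0.129  0.402]
 [-1.     0.009 -0.009  0.089]
 [ 0.008 -0.13  -0.992  1.301]
 [ 0.     0.     0.     1.   ]]
side 461.9145390231979 321.806066210998 245.14077278818553 [[ 0.837 -0.408  0.364  0.201]
 [-0.547 -0.609  0.574 -0.499]
 [-0.013 -0.68  -0.734  0.791]
 [ 0.     0.     0.     1.   ]]
```

View pics/top0.png

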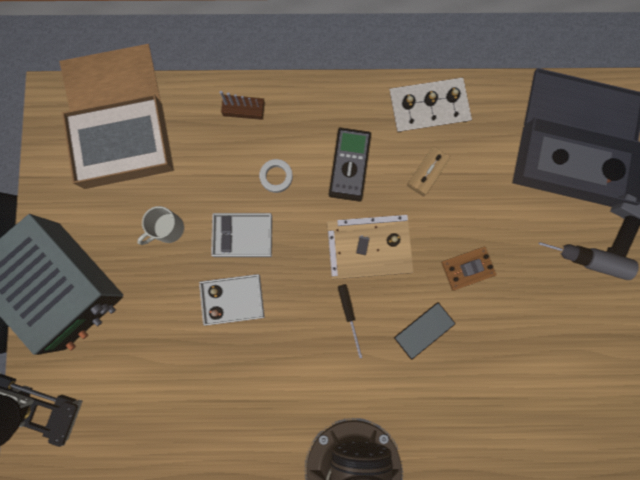

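View pics/side0.png

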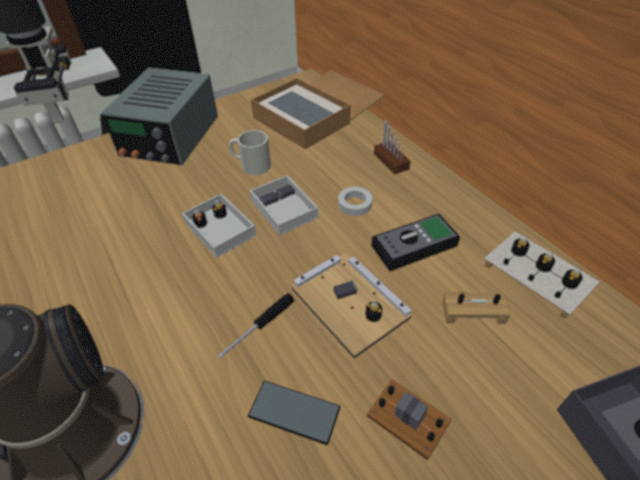

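```bash
cat > h.py <<'E'
import cv2,numpy as np
def load(n):
    f=dict(np.load(n)); return f
def world(f):
    z=f["z_map"]; v,u=np.mgrid[:480,:640]
    p=np.stack([(u-f["cx"])/f["fx"]*z,(v-f["cy"])/f["fy"]*z,z],-1)
    T=f["cam_to_world"]; return p@T[:3,:3].T+T[:3,3]
def ray(f,u,v,h):
    T=f["cam_to_world"]; d=T[:3,:3]@np.array([(u-f["cx"])/f["fx"],(v-f["cy"])/f["fy"],1]); o=T[:3,3]
    return o+d*(h-o[2])/d[2]
E
python3 - <<'E'
from h import *
f=load("top0.npz"); W=world(f); Z=W[...,2]
im=f["pixels"][:,:,::-1]
print("table z",np.median(Z[300:420,280:300]))
def up(n,a,k): cv2.imwrite(n,cv2.resize(im[a[1]:a[3],a[0]:a[2]],None,fx=k,fy=k,interpolation=cv2.INTER_CUBIC))
up("pics/c1.png",(310,200,510,320),4); up("pics/c2.png",(190,190,290,340),4)
hz=np.clip(Z*4000,0,255).astype(np.uint8)
cv2.imwrite("pics/hz.png",cv2.resize(hz[180:340,190:510],None,fx=2.5,fy=2.5,interpolation=0))
E
```

```text
table z 0.0009345327764743727
```

View pics/c1.png

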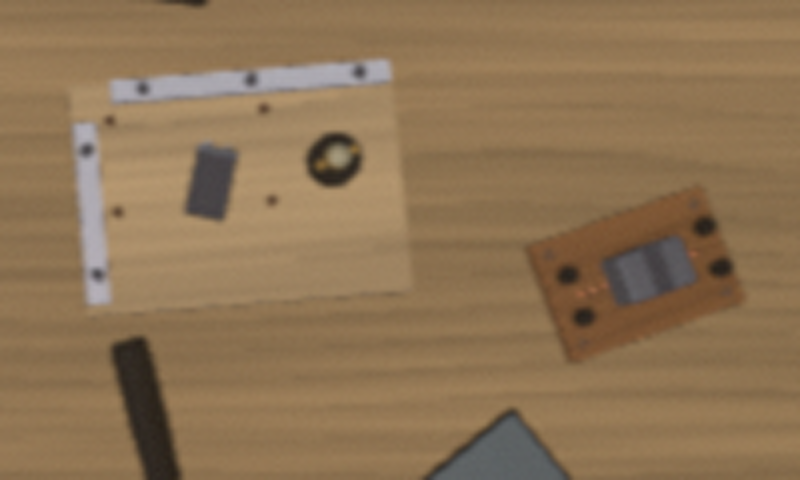

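View pics/c2.png

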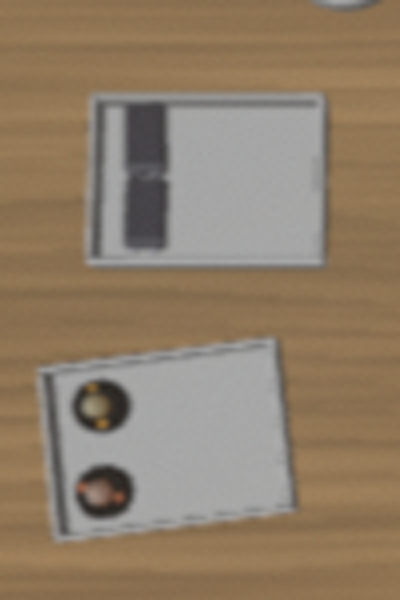

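View pics/hz.png

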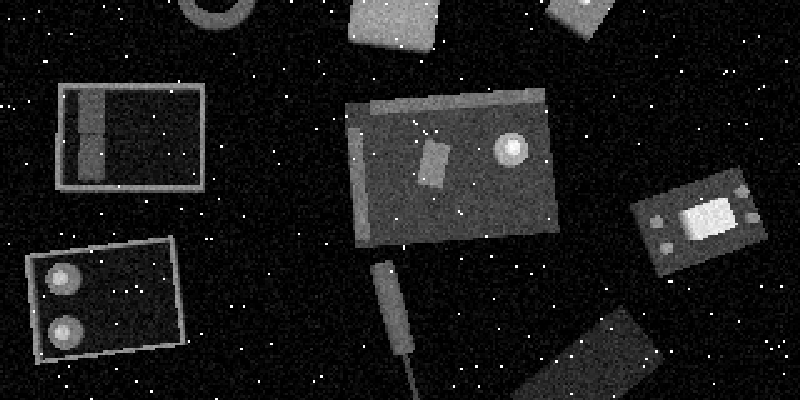

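```bash
cat > seg.py <<'E'
from h import *
f=load("top0.npz"); W=world(f); Z=cv2.medianBlur(W[...,2].astype(np.float32),3)
off=0.001
def box(a,lo,hi,name,plane):
    m=np.zeros((480,640),np.uint8); s=np.s_[a[1]:a[3],a[0]:a[2]]
    m[s]=((Z[s]-off>lo)&(Z[s]-off<hi))*255
    cs,_=cv2.findContours(m,cv2.RETR_EXTERNAL,cv2.CHAIN_APPROX_NONE)
    c=max(cs,key=cv2.contourArea)[:,0].astype(float)
    P=np.array([ray(f,u,v,plane)[:2] for u,v in c])
    r=cv2.minAreaRect((P*1000).astype(np.float32))
    (cx,cy),(w,h),an=r
    # yaw of the long side (direction angle)
    b=cv2.boxPoints(r); e=[b[1]-b[0],b[2]-b[1]]; e=max(e,key=np.linalg.norm)
    yaw=np.degrees(np.arctan2(e[1],e[0]))%180
    print(name,"c",np.round([cx,cy],1),"size",np.round([w,h],1),"long dir deg",round(yaw,1)); return r
if __name__=="__main__":
    box((320,205,420,285),.010,.06,"jig",.016)
    box((335,205,415,228),.024,.033,"long",.028)
    box((325,225,341,280),.024,.033,"side",.028)
    box((350,230,375,260),.024,.05,"batt",.033)
    box((382,228,406,252),.024,.08,"lamp",.042)
    box((435,240,505,295),.010,.08,"board",.016)
    box((435,240,505,295),.045,.08,"block",.056)
    box((205,205,280,262),.028,.08,"btray",.035)
    box((195,270,270,330),.028,.08,"ltray",.035)
    for n,a in dict(meter=(325,120,375,205),bridge=(400,140,455,200),tape=(255,155,298,195),phone=(390,295,460,360),scr=(330,280,362,360),mug=(135,200,180,245)).items(): box(a,.004,.2,n,.03)
E
python3 seg.py
```

```text
jig c [549.4 -51.2] size [153.5 210.6] long dir deg 94.0
long c [617.7 -58.5] size [ 14.6 179.4] long dir deg 93.8
side c [533.   44.9] size [113.8  14.1] long dir deg 3.9
batt c [551.8 -31.5] size [26.  45.9] long dir deg 167.5
lamp c [ 564.2 -108.9] size [33.  33.5] long dir deg 178.4
board c [ 491.6 -305.3] size [ 79.9 121.8] long dir deg 108.9
block c [ 491.3 -304.3] size [32.  47.1] long dir deg 107.7
btray c [583.1 277.3] size [150.7 108.2] long dir deg 89.5
ltray c [385.4 340.3] size [28.  29.7] long dir deg 117.5
meter c [766.7  -2.9] size [ 94. 192.] long dir deg 171.1
bridge c [ 746.3 -208.4] size [ 56.2 129.6] long dir deg 144.7
tape c [736.3 189.4] size [89.3 83.8] long dir deg 25.7
phone c [ 336.  -182.4] size [ 71.4 145.9] long dir deg 127.9
scr c [362.1   2.7] size [186.   26.3] long dir deg 12.3
mug c [609.8 490.6] size [ 97.5 104.3] long dir deg 91.5
```

```bash
cat > plan.py <<'E'
# usage: plan.py x y z yawdeg [maxstep] : remaining rows in tool axes
import sys,numpy as np
from station import arm
from scipy.spatial.transform import Rotation as Ro
s=arm.get_state(); p=np.array(s["eef_pos"]); R=Ro.from_euler("xyz",s["ee_rot"])
print("t",round(s["t"],2),"p",np.round(p*1000,1),"rpy",np.round(np.degrees(s["ee_rot"]),1),"F",np.round(s["force"],1),"w",round(s["width"]*1000,1),"q",np.round(s["q"],2))
if len(sys.argv)>4:
    x,y,z,yaw=map(float,sys.argv[1:5]); st=float(sys.argv[5]) if len(sys.argv)>5 else 40
    T=np.array([x,y,z]); G=Ro.from_euler("xyz",[-90,0,yaw],degrees=True)
    p=p*1000
    for k in range(5 if len(sys.argv)<7 else int(sys.argv[6])):
        d=T-p; rv=(R.inv()*G).as_rotvec(degrees=True)
        n=np.linalg.norm(d); a=np.linalg.norm(rv)
        d=d*min(1,st/max(n,1e-9)); rv=rv*min(1,7/max(a,1e-9))
        dt=np.round(R.inv().apply(d),1); rr=np.round(rv,1)
        print({"dp":dt.tolist(),"rotation":rr.tolist()})
        p=p+R.apply(dt); R=R*Ro.from_rotvec(rr,degrees=True)
    print("left",np.round(T-p,1))
E
python3 - <<'E'
from seg import *
a=(195,270,270,330)
m=np.zeros((480,640),np.uint8); s=np.s_[a[1]:a[3],a[0]:a[2]]
m[s]=((Z[s]-off>.024)&(Z[s]-off<.045))
v,u=np.nonzero(m); P=np.array([ray(f,x,y,.035)[:2] for x,y in zip(u,v)])*1000
r=cv2.minAreaRect(P.astype(np.float32)); print("ltray",r)
for nm,a in dict(jig=(320,205,420,285)).items(): pass
jy=np.radians(3.9); ex=np.array([np.cos(jy),np.sin(jy)]); ey=np.array([-ex[1],ex[0]])
Lc=np.array([617.7,-58.5])-7*ex; Sc=np.array([533,44.9])-7*ey
c=ex*(Lc@ex)+ey*(Sc@ey); print("corner",c, "board goal",c-40*ex-60*ey)
for n,q,dl in(("btray",np.array([583.1,277.3]),-.5),): print(n,q-35*np.array([-np.sin(np.radians(dl)),np.cos(np.radians(dl))]))
E
python3 plan.py 552 -31 120 167
```

```text
ltray ((417.9067687988281, 301.22442626953125), (109.89425659179688, 151.2077178955078), 6.710785388946533)
corner [603.78399303  42.70932086] board goal [567.95753932 -19.8723475 ]
btray [582.79457126 242.30133269]
t 0.1 p [215.3 639.2 200.3] rpy [-89.9   0.  161.4] F [-0.6 -0.   0. ] w 87.5 q [ 1.53  0.36  0.01 -0.   -1.22 -0.29]
{'dp': [-28.3, 4.3, 28.0], 'rotation': [-0.1, -5.6, -0.0]}
{'dp': [-25.4, 4.3, 30.6], 'rotation': [0.0, -0.0, -0.0]}
{'dp': [-25.4, 4.3, 30.6], 'rotation': [0.0, -0.0, -0.0]}
{'dp': [-25.4, 4.2, 30.6], 'rotation': [0.0, -0.0, -0.0]}
{'dp': [-25.4, 4.3, 30.6], 'rotation': [0.0, -0.0, -0.0]}
left [ 247.4 -492.5  -58.9]
```

>>> move_arm(
  deltas=[
    {"dp": [-28,4,28],"rotation": [0,-5.5,0]},
    {"dp": [-25,4,31],"rotation": [0,0,0]},
    {"dp": [-25,4,31],"rotation": [0,0,0]},
    {"dp": [-25,4,31],"rotation": [0,0,0]},
    {"dp": [-25,4,31],"rotation": [0,0,0]},
  ],
  jaw=80,
)

```text
t: 0.52
eef_pos: [0.3016, 0.4594, 0.1754]
ee_rot: [-1.565, 0.0, 2.925]
force: [2.0, 0.4, -0.4]
width: 0.062
```

```bash
python3 plan.py 552 -31 120 167
```

```text
t 0.52 p [301.6 459.4 175.4] rpy [-89.7   0.  167.6] F [ 2.   0.4 -0.4] w 62.0 q [ 1.35  0.18 -0.3   0.   -1.1   0.01]
{'dp': [-25.3, 4.2, 30.7], 'rotation': [-0.3, 0.6, -0.0]}
{'dp': [-25.6, 4.0, 30.4], 'rotation': [-0.0, -0.0, -0.0]}
{'dp': [-25.6, 4.0, 30.4], 'rotation': [-0.0, -0.0, -0.0]}
{'dp': [-25.6, 4.0, 30.4], 'rotation': [-0.0, -0.0, -0.0]}
{'dp': [-25.6, 4.0, 30.4], 'rotation': [-0.0, -0.0, -0.0]}
left [ 160.  -313.4  -35.5]
```

>>> move_arm(
  deltas=[
    {"dp": [-25.5,4,30.5],"rotation": [0,0.5,0]},
    {"dp": [-25.5,4,30.5],"rotation": [0,0,0]},
    {"dp": [-25.5,4,30.5],"rotation": [0,0,0]},
    {"dp": [-25.5,4,30.5],"rotation": [0,0,0]},
    {"dp": [-25.5,4,30.5],"rotation": [0,0,0]},
  ],
)

```text
t: 0.93
eef_pos: [0.3926, 0.2732, 0.1547]
ee_rot: [-1.564, -0.0, 2.918]
force: [1.4, 0.1, 0.6]
width: 0.0601
```

>>> move_arm(
  deltas=[
    {"dp": [-25.5,4,30.5],"rotation": [0,0,0]},
    {"dp": [-25.5,4,30.5],"rotation": [0,0,0]},
    {"dp": [-25.5,4,30.5],"rotation": [0,0,0]},
    {"dp": [-25.5,4,30.5],"rotation": [0,0,0]},
  ],
)

```text
t: 1.27
eef_pos: [0.4656, 0.1242, 0.1392]
ee_rot: [-1.565, -0.0, 2.92]
force: [0.4, 1.0, -0.1]
width: 0.0605
```

```bash
python3 plan.py 552 -31 120 167
```

```text
t 1.27 p [465.6 124.2 139.2] rpy [-89.6  -0.  167.3] F [ 0.4  1.  -0.1] w 60.5 q [ 0.67  0.09 -0.49  0.   -0.99  0.67]
{'dp': [-26.5, 4.5, 29.6], 'rotation': [-0.4, 0.3, 0.0]}
{'dp': [-26.7, 4.3, 29.5], 'rotation': [0.0, -0.0, 0.0]}
{'dp': [-26.7, 4.2, 29.5], 'rotation': [0.0, -0.0, 0.0]}
{'dp': [-26.7, 4.3, 29.5], 'rotation': [0.0, -0.0, 0.0]}
{'dp': [-12.4, 1.9, 13.8], 'rotation': [0.0, -0.0, 0.0]}
left [-0.  0. -0.]
```

>>> move_arm(
  deltas=[
    {"dp": [-26.5,4.5,29.5],"rotation": [-0.4,0,0]},
    {"dp": [-26.5,4.5,29.5],"rotation": [0,0,0]},
    {"dp": [-26.5,4.5,29.5],"rotation": [0,0,0]},
    {"dp": [-26.5,4.5,29.5],"rotation": [0,0,0]},
    {"dp": [-12.5,2,14],"rotation": [0,0,0]},
  ],
)

```text
t: 1.68
eef_pos: [0.5543, -0.0418, 0.1177]
ee_rot: [-1.572, -0.0, 2.919]
force: [0.3, 0.1, -0.6]
width: 0.0605
```

```bash
python3 - <<'E'
from station import arm
import cv2,numpy as np
s=arm.get_state(); f=arm.grab_frame("wrist"); np.savez("w1.npz",pos=s["eef_pos"],rot=s["ee_rot"],**f)
cv2.imwrite("pics/w1.png",f["pixels"][:,:,::-1]); print(np.round(f["mount"],3),f["fx"],s["eef_pos"],s["ee_rot"])
E
python3 plan.py 552 -31 20 167
```

```text
[[ 0.001  0.969  0.247 -0.067]
 [-0.    -0.247  0.969 -0.183]
 [ 1.    -0.001  0.    -0.   ]
 [ 0.     0.     0.     1.   ]] 400.6063194473534 [ 0.55426838 -0.04180042  0.11772365] [-1.57209859e+00 -4.99450493e-04  2.91864580e+00]
t 1.73 p [554.8 -43.1 117.2] rpy [-9.000e+01 -1.000e-01  1.672e+02] F [ 2.5 -1.   0.9] w 59.9 q [ 0.27  0.24 -0.37 -0.   -0.97  1.07]
{'dp': [2.2, 39.7, -4.5], 'rotation': [0.0, 0.2, 0.1]}
{'dp': [2.2, 39.7, -4.5], 'rotation': [0.0, -0.0, -0.0]}
{'dp': [1.0, 17.8, -2.1], 'rotation': [0.0, -0.0, -0.0]}
{'dp': [0.0, -0.0, 0.0], 'rotation': [0.0, -0.0, -0.0]}
{'dp': [0.0, -0.0, 0.0], 'rotation': [0.0, -0.0, -0.0]}
left [-0. -0.  0.]
```

View pics/w1.png

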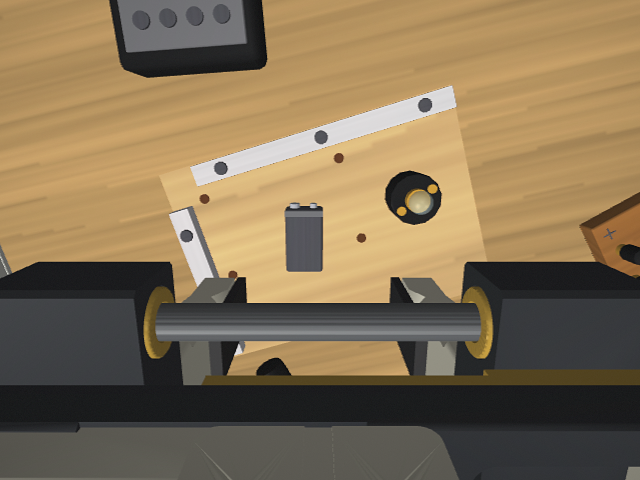

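```bash
cat >> h.py <<'E'
def wristT(f):
    from scipy.spatial.transform import Rotation as Ro
    T=np.eye(4); T[:3,:3]=Ro.from_euler("xyz",f["rot"]).as_matrix(); T[:3,3]=f["pos"]; return T@f["mount"]
E
python3 - <<'E'
from h import *
f=load("w1.npz"); f["cam_to_world"]=wristT(f)
r=lambda u,v,h: np.round(ray(f,u,v,h)[:2]*1000,1)
for u,v in((286,208),(323,208),(323,271),(286,271),(304.5,239.5)): print("bat",r(u,v,.033))
L=[r(u,v,.028) for u,v in((197,186),(456,105))]; print("long foot top edge",L, np.degrees(np.arctan2(*(L[0]-L[1])[::-1])))
for u,v in((197,186),(456,105)): print(r(u,v,.016))
print("lamp",r(413,197,.042))
print("side inner top",r(190,207,.028))
W=world(f); print(W[240,300],W[245,265])
E
```

```text
bat [579.4 -25.3]
bat [573.8 -49.8]
bat [530.  -39.9]
bat [535.8 -14.5]
bat [555.2 -32.5]
long foot top edge [array([606.7,  30.6]), array([ 619.7, -148.4])] 94.15385308695119
[606.2  34.5]
[ 619.7 -152.4]
lamp [ 569.5 -108.6]
side inner top [594.   39.6]
[ 0.55553636 -0.02938995  0.03306432] [ 0.55317897 -0.00136812  0.01479016]
```

>>> move_arm(
  deltas=[
    {"dp": [3,40,-4],"rotation": [0,0,0]},
    {"dp": [0,40,-4],"rotation": [0,0,0]},
    {"dp": [0,15,-2],"rotation": [0,0,0]},
  ],
)

```text
t: 1.98
eef_pos: [0.559, -0.0359, 0.0232]
ee_rot: [-1.575, 0.008, 2.911]
force: [-1.9, -0.2, 0.7]
width: 0.0605
```

```bash
python3 plan.py 554 -32 20 167 10 2
```

```text
t 1.98 p [559.  -35.9  23.2] rpy [-90.2   0.5 166.8] F [-1.9 -0.2  0.7] w 60.5 q [ 0.29  0.35 -0.47  0.   -0.75  1.05]
{'dp': [5.8, 3.2, -2.7], 'rotation': [0.2, -0.2, -0.5]}
{'dp': [-0.0, -0.0, 0.0], 'rotation': [0.0, -0.0, 0.0]}
left [-0. -0.  0.]
```

>>> move_arm(
  deltas=[
    {"dp": [5.5,3,-2.5],"rotation": [0,0,0]},
    {"dp": [0,0,0],"rotation": [0,0,0]},
  ],
)

```text
t: 2.15
eef_pos: [0.5505, -0.0329, 0.0155]
ee_rot: [-1.571, 0.0, 2.909]
force: [0.4, -0.3, -0.1]
width: 0.0603
```

```bash
python3 plan.py 554 -32 20 167 10 1
```

```text
t 2.15 p [550.5 -32.9  15.5] rpy [-90.    0.  166.7] F [ 0.4 -0.3 -0.1] w 60.3 q [ 0.3   0.35 -0.49 -0.   -0.73  1.04]
{'dp': [-3.2, -4.5, -1.7], 'rotation': [0.0, -0.3, -0.0]}
left [-0.  0. -0.]
```

>>> move_arm(
  deltas=[
    {"dp": [-3,-3.5,-1.5],"rotation": [0,0,0]},
    {"dp": [0,0,0],"rotation": [0,0,0]},
  ],
)

```text
t: 2.32
eef_pos: [0.554, -0.0316, 0.0204]
ee_rot: [-1.571, 0.0, 2.911]
force: [0.8, -0.2, 0.6]
width: 0.0603
```

>>> move_arm(
  deltas=[
    {"dp": [0,0,0],"rotation": [0,0,0]},
    {"dp": [0,0,0],"rotation": [0,0,0]},
    {"dp": [0,0,0],"rotation": [0,0,0]},
    {"dp": [0,0,0],"rotation": [0,0,0]},
    {"dp": [0,0,0],"rotation": [0,0,0]},
  ],
  jaw=255,
  squeeze=15,
)

```text
t: 2.73
eef_pos: [0.5578, -0.0302, 0.026]
ee_rot: [-1.575, 0.009, 2.912]
force: [0.1, -0.1, -0.3]
width: 0.0322
```

```bash
python3 plan.py 554 -32 110 167 40 3
```

```text
t 2.73 p [557.8 -30.2  26. ] rpy [-90.2   0.5 166.9] F [ 0.1 -0.1 -0.3] w 32.2 q [ 0.3   0.34 -0.47  0.   -0.75  1.04]
{'dp': [1.2, -40.0, 1.1], 'rotation': [0.2, -0.1, -0.5]}
{'dp': [1.6, -40.0, 1.2], 'rotation': [0.0, -0.0, -0.0]}
{'dp': [0.1, -4.0, 0.1], 'rotation': [0.0, -0.0, -0.0]}
left [-0.  0.  0.]
```

>>> move_arm(
  deltas=[
    {"dp": [2,5,0],"rotation": [0,0,0]},
    {"dp": [0,1,0],"rotation": [0,0,0]},
    {"dp": [0,0,0],"rotation": [0,0,0]},
  ],
)

```text
t: 2.98
eef_pos: [0.556, -0.0297, 0.02]
ee_rot: [-1.576, 0.01, 2.912]
force: [0.3, -0.1, 0.5]
width: 0.0124
```

```bash
python3 plan.py 554 -32 20 167 40 1
```

```text
t 2.98 p [556.  -29.7  20. ] rpy [-90.3   0.6 166.8] F [ 0.3 -0.1  0.5] w 12.4 q [ 0.3   0.35 -0.48  0.   -0.73  1.04]
{'dp': [1.4, -0.0, 2.7], 'rotation': [0.3, -0.2, -0.6]}
left [ 0. -0.  0.]
```

```bash
cat > snap.py <<'E'
import sys
from station import arm
import cv2,numpy as np
n,o=sys.argv[1:3]
s=arm.get_state(); f=arm.grab_frame(n)
np.savez(o+".npz",pos=s["eef_pos"],rot=s["ee_rot"],**f)
im=f["pixels"][:,:,::-1]
if len(sys.argv)>3:
    a=list(map(int,sys.argv[3].split(","))); im=im[a[1]:a[3],a[0]:a[2]]; k=min(800/im.shape[1],600/im.shape[0]); im=cv2.resize(im,None,fx=k,fy=k,interpolation=cv2.INTER_CUBIC)
cv2.imwrite(f"pics/{o}.png",im); print(np.round(s["t"],2),np.round(s["eef_pos"],4),np.round(s["ee_rot"],3),s["width"])
E
python3 snap.py wrist w2; python3 snap.py side s2 200,200,520,440
```

```text
2.98 [ 0.556  -0.0297  0.02  ] [-1.576  0.01   2.912] 0.01241577246549105
3.03 [ 0.5558 -0.0297  0.0199] [-1.576  0.01   2.912] 0.00826853599758704
```

View pics/w2.png

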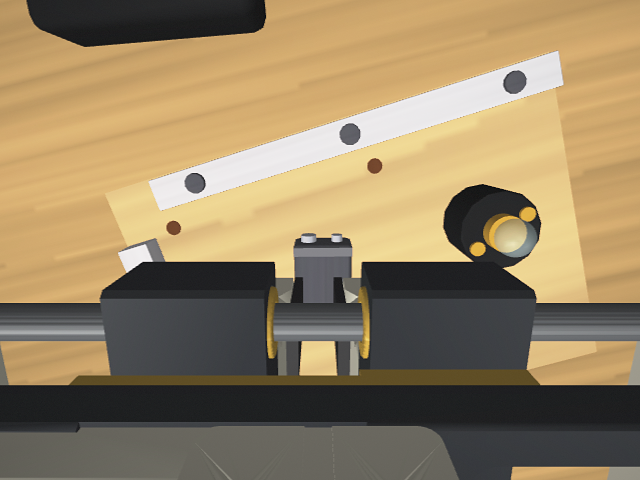

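View pics/s2.png

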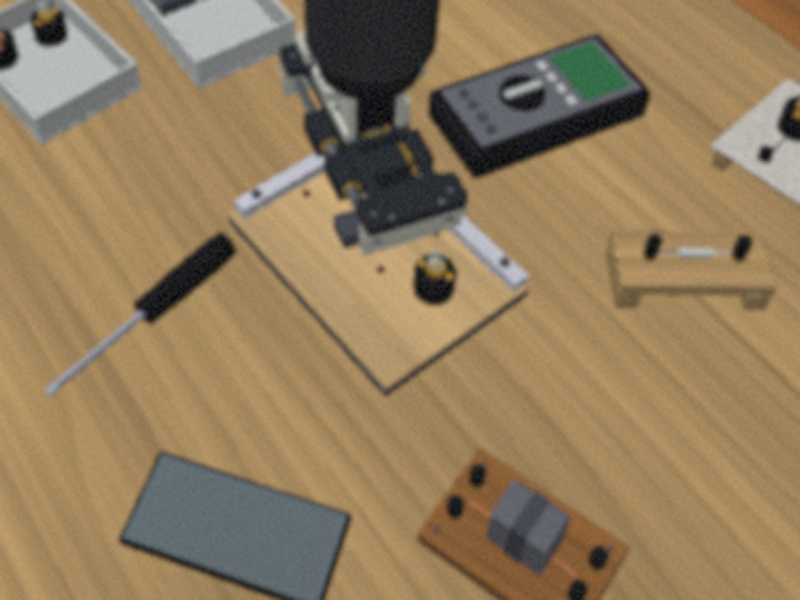

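```bash
python3 - <<'E'
from h import *
f=load("w2.npz"); f["cam_to_world"]=wristT(f); W=world(f)
for v,u in((250,322),(270,322),(285,322),(300,322),(350,322),(365,322),(350,295),(350,345),(290,300),(295,287),(230,370)): print(v,u,np.round(W[v,u]*1000),round(float(f["z_map"][v,u]),3))
E
python3 snap.py wrist w3 180,200,460,400
```

```text
250 322 [574. -36.  34.] 0.176
270 322 [565. -34.  34.] 0.179
285 322 [558. -32.  33.] 0.181
300 322 [550. -30.  31.] 0.184
350 322 [517. -23.  15.] 0.208
365 322 [509. -21.  16.] 0.209
350 295 [560. -24.  91.] 0.124
350 345 [556. -39.  90.] 0.125
290 300 [568. -26.  61.] 0.152
295 287 [569. -21.  66.] 0.148
230 370 [574. -60.  15.] 0.193
3.08 [ 0.5559 -0.0297  0.02  ] [-1.576  0.01   2.912] 0.0044951178617754235
```

View pics/w3.png

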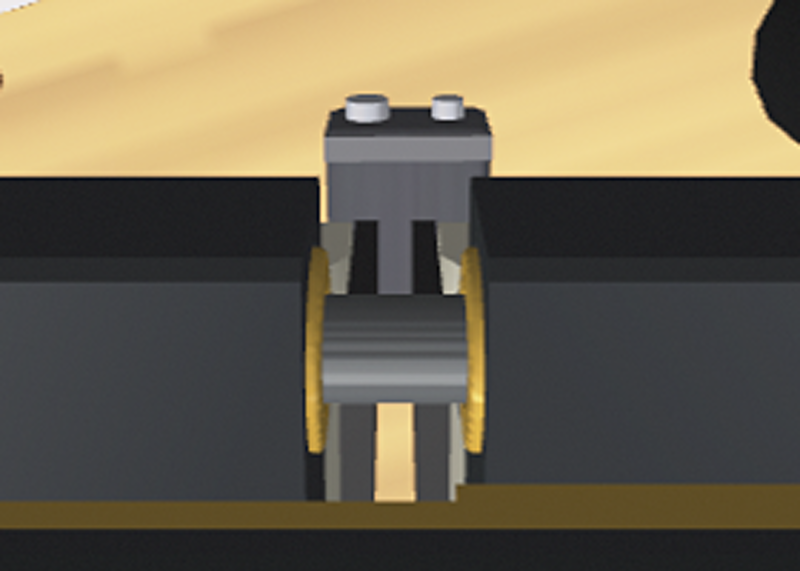

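```bash
python3 - <<'E'
from h import *
f=load("s2.npz"); W=world(f); 
m=(abs(W[...,0]-.556)<.06)&(abs(W[...,1]+.03)<.09)&(W[...,2]>.02)&(W[...,2]<.09)
v,u=np.nonzero(m); print(v.min(),v.max(),u.min(),u.max())
for vv in range(270,310,3):
    print(vv,[tuple(np.round(W[vv,uu]*1000).astype(int)) for uu in range(335,392,8)])
im=f["pixels"][230:330,310:410,::-1]; cv2.imwrite("pics/s2z.png",cv2.resize(im,None,fx=6,fy=6,interpolation=cv2.INTER_CUBIC))
E
```

```text
262 320 302 396
270 [(np.int64(513), np.int64(-51), np.int64(135)), (np.int64(518), np.int64(-69), np.int64(149)), (np.int64(539), np.int64(-65), np.int64(130)), (np.int64(556), np.int64(-68), np.int64(123)), (np.int64(566), np.int64(-79), np.int64(127)), (np.int64(563), np.int64(-104), np.int64(154)), (np.int64(666), np.int64(-17), np.int64(-2)), (np.int64(675), np.int64(-33), np.int64(9))]
273 [(np.int64(509), np.int64(-56), np.int64(133)), (np.int64(523), np.int64(-62), np.int64(130)), (np.int64(539), np.int64(-66), np.int64(123)), (np.int64(555), np.int64(-69), np.int64(115)), (np.int64(547), np.int64(-102), np.int64(155)), (np.int64(559), np.int64(-110), np.int64(154)), (np.int64(572), np.int64(-116), np.int64(152)), (np.int64(676), np.int64(-33), np.int64(-3))]
276 [(np.int64(509), np.int64(-57), np.int64(125)), (np.int64(523), np.int64(-63), np.int64(122)), (np.int64(521), np.int64(-90), np.int64(151)), (np.int64(532), np.int64(-98), np.int64(152)), (np.int64(543), np.int64(-107), np.int64(154)), (np.int64(554), np.int64(-115), np.int64(155)), (np.int64(569), np.int64(-120), n
[... 3536 characters left out ...]
np.int64(530), np.int64(-57), np.int64(14)), (np.int64(543), np.int64(-66), np.int64(14)), (np.int64(556), np.int64(-76), np.int64(15)), (np.int64(557), np.int64(-99), np.int64(42)), (np.int64(564), np.int64(-115), np.int64(55)), (np.int64(596), np.int64(-103), np.int64(17)), (np.int64(612), np.int64(-111), np.int64(13))]
309 [(np.int64(512), np.int64(-54), np.int64(13)), (np.int64(525), np.int64(-63), np.int64(15)), (np.int64(540), np.int64(-71), np.int64(13)), (np.int64(553), np.int64(-80), np.int64(12)), (np.int64(553), np.int64(-104), np.int64(42)), (np.int64(563), np.int64(-116), np.int64(47)), (np.int64(592), np.int64(-109), np.int64(15)), (np.int64(606), np.int64(-117), np.int64(14))]
```

View pics/s2z.png

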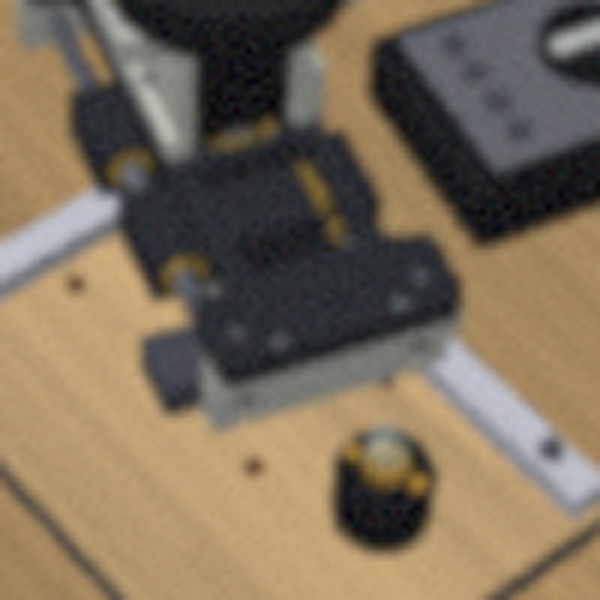

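```bash
python3 - <<'E'
from h import *
f=load("w1.npz"); W=world({**f,"cam_to_world":f["mount"]})
for v in range(270,302,4): print(v,[tuple(np.round(W[v,u]*1000).astype(int).tolist()) for u in (190,205,220,235,242,395,405,420,435)])
for v in range(342,384,6): print(v,[tuple(np.round(W[v,u]*1000).astype(int).tolist()) for u in (190,205,220,230,240,395,405,420,435)])
E
python3 plan.py
```

```text
270 [(34, 118, -101), (25, 90, -81), (29, 103, -73), (29, 101, -62), (29, 103, -57), (29, 102, 58), (29, 103, 65), (29, 103, 77), (29, 101, 88)]
274 [(38, 118, -101), (28, 90, -81), (32, 102, -73), (32, 102, -62), (32, 101, -57), (33, 104, 58), (32, 101, 65), (32, 102, 77), (32, 101, 88)]
278 [(41, 119, -102), (-12, -30, -46), (-13, -31, -39), (36, 103, -63), (-11, -26, -31), (-67, -183, 0), (-13, -32, 35), (-12, -31, 41), (36, 102, 88)]
282 [(45, 119, -102), (-12, -35, -44), (-12, -36, -38), (-11, -31, -33), (-11, -31, -31), (-11, -31, 31), (-12, -36, 34), (-12, -35, 40), (39, 102, 88)]
286 [(48, 118, -102), (-12, -40, -43), (-12, -40, -37), (-11, -36, -32), (-10, -33, -30), (-11, -35, 30), (-11, -38, 34), (-12, -40, 39), (-12, -40, 45)]
290 [(51, 118, -102), (-12, -43, -42), (-12, -44, -36), (-11, -40, -32), (-8, -34, -30), (-10, -38, 30), (-11, -39, 33), (-12, -45, 38), (-12, -43, 44)]
294 [(54, 117, -103), (-12, -48, -41), (-12, -46, -36), (-11, -45, -31), (-67, -183, 0), (-8, -37, 30), (-11, -45, 32), (-12, -47, 37), (-12, -48, 42)]
298 [(-12, -52, -45), (-12, -51, -40), (-10, -
[... 553 characters left out ...]
, -34), (-2, -75, -34), (1, -70, -31), (8, -59, -31), (114, 118, -65), (114, 119, 65), (7, -60, 30), (0, -71, 32), (-5, -80, 34)]
366 [(-9, -89, -34), (0, -75, -34), (2, -72, -31), (120, 119, -74), (119, 117, -66), (120, 118, 65), (120, 118, 74), (2, -72, 32), (-3, -80, 34)]
372 [(-7, -90, -34), (1, -77, -34), (5, -71, -31), (125, 117, -74), (126, 118, -66), (126, 119, 66), (125, 118, 74), (4, -72, 32), (-2, -81, 34)]
378 [(-6, -90, -34), (-24, -118, -21), (-23, -117, -18), (-24, -118, -16), (-24, -118, -14), (-24, -118, 14), (-23, -117, 16), (-24, -117, 19), (-24, -118, 22)]
t 3.13 p [556.  -29.7  20.2] rpy [-90.3   0.6 166.8] F [ 0.2  0.3 -0.1] w 2.5 q [ 0.3   0.35 -0.48  0.   -0.73  1.04]
```

```bash
python3 - <<'E'
from h import *
f=load("w3.npz"); W=world({**f,"cam_to_world":f["mount"]})
for v in range(262,302,3): print(v,[tuple(np.round(W[v,u]*1000).astype(int).tolist()) for u in (296,300,304,308,312,320,328,332,336,340)])
f=load("w1.npz"); W=world({**f,"cam_to_world":f["mount"]})
y=W[...,1]; m=(y>-28)&(y<25)&(abs(W[...,2])<.09)
print((W[m]*1000)[:10], m.sum())
E
```

```text
262 [(-13, -13, -10), (-13, -13, -8), (-13, -12, -6), (-13, -12, -4), (-13, -12, -3), (-13, -13, 1), (-14, -14, 5), (-13, -13, 6), (-14, -14, 8), (-14, -13, 10)]
265 [(-12, -12, -10), (-12, -13, -8), (-12, -12, -6), (-12, -13, -4), (-12, -12, -3), (-12, -12, 1), (-12, -13, 5), (-12, -12, 6), (-12, -13, 8), (-12, -12, 10)]
268 [(-10, -12, -10), (-10, -11, -8), (-11, -13, -6), (-11, -13, -4), (-11, -13, -3), (-10, -12, 1), (-11, -13, 5), (-10, -12, 6), (-11, -13, 8), (-10, -12, 10)]
271 [(-9, -12, -10), (-9, -13, -8), (-9, -13, -6), (-9, -13, -4), (-9, -13, -3), (-9, -14, 1), (-9, -13, 5), (-10, -14, 6), (-9, -12, 8), (-9, -14, 10)]
274 [(-8, -12, -10), (-7, -12, -8), (-8, -13, -6), (-8, -13, -4), (-7, -12, -3), (-8, -12, 1), (-8, -13, 5), (-8, -13, 6), (-8, -13, 8), (-8, -12, 10)]
277 [(-7, -14, -10), (-6, -12, -8), (-11, -26, -6), (-11, -25, -4), (-6, -13, -3), (-6, -12, 1), (-10, -25, 4), (-6, -12, 6), (-7, -13, 8), (-6, -13, 10)]
280 [(-12, -33, -9), (-12, -33, -7), (-11, -30, -6), (-11, -29, -4), (-5, -12, -3), (-4, -12, 1), (-11, -29, 4), (-5, -13, 6), (-12, -33, 7), (-12, -33, 9
[... 852 characters left out ...]
4), (4, -12, -3), (4, -13, 1), (-11, -48, 4), (-11, -48, 5), (-9, -45, 7), (-10, -47, 8)]
301 [(-8, -45, -8), (-8, -44, -7), (-11, -51, -5), (-11, -51, -3), (5, -14, -3), (5, -13, 1), (-11, -50, 4), (-11, -51, 5), (-8, -43, 7), (-31, -98, 5)]
[[-145.82500613   80.71801453  -89.4710428 ]
 [-145.110684     78.32311448  -88.07471376]
 [-145.84416694   80.78485189  -88.31307966]
 [-145.55241103   79.80743381  -87.39812328]
 [-146.27913763   82.24653794  -87.61469772]
 [-145.84432883   80.78923971  -86.5435953 ]
 [-145.59548857   79.95577072  -85.68202887]
 [-145.29665221   78.95457768  -84.76997785]
 [-145.56015874   79.83980853  -84.46789496]
 [-145.52491783   79.72286594  -83.84242248]] 206138
```

>>> move_arm(
  deltas=[
    {"dp": [2,-6,2],"rotation": [0,0,0]},
    {"dp": [0,0,0],"rotation": [0,0,0]},
    {"dp": [0,0,0],"rotation": [0,0,0]},
    {"dp": [0,0,0],"rotation": [0,0,0]},
    {"dp": [0,0,0],"rotation": [0,0,0]},
  ],
  jaw=90,
)

```text
t: 3.55
eef_pos: [0.5535, -0.0315, 0.0269]
ee_rot: [-1.576, 0.01, 2.912]
force: [-0.7, -0.1, 0.4]
width: 0.03
```

>>> move_arm(
  deltas=[
    {"dp": [0,0,0],"rotation": [0,0,0]},
    {"dp": [0,0,0],"rotation": [0,0,0]},
    {"dp": [0,0,0],"rotation": [0,0,0]},
    {"dp": [0,0,0],"rotation": [0,0,0]},
  ],
)

```text
t: 3.88
eef_pos: [0.5535, -0.0314, 0.0269]
ee_rot: [-1.576, 0.01, 2.912]
force: [-0.9, 0.3, -0.5]
width: 0.0542
```

```bash
python3 snap.py wrist w4;python3 plan.py 554.5 -32 15 167 6 2
```

```text
3.88 [ 0.5535 -0.0314  0.0269] [-1.576  0.01   2.912] 0.054182193655171164
t 3.93 p [553.5 -31.4  26.9] rpy [-90.3   0.6 166.8] F [ 1.3 -0.5  0.2] w 55.8 q [ 0.3   0.33 -0.48  0.   -0.75  1.04]
{'dp': [-0.5, 6.0, 0.2], 'rotation': [0.3, -0.2, -0.6]}
{'dp': [-0.5, 5.9, 0.2], 'rotation': [-0.0, 0.0, 0.0]}
left [ 0.1  0.  -0. ]
```

View pics/w4.png

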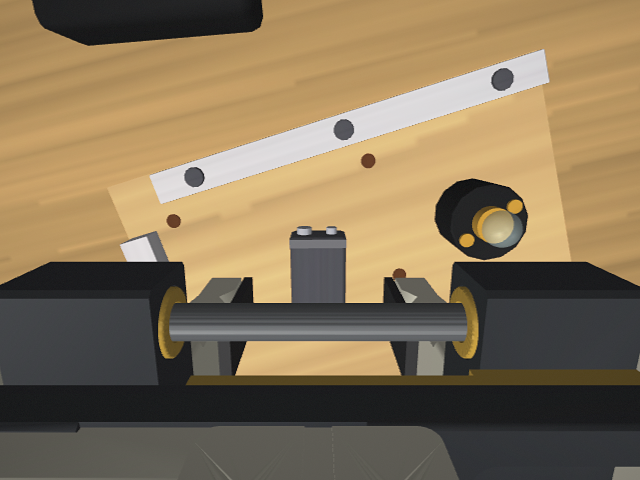

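>>> move_arm(
  deltas=[
    {"dp": [-1,12,0],"rotation": [0.3,0,-0.5]},
    {"dp": [0,10,0],"rotation": [0,0,0]},
    {"dp": [0,5,0],"rotation": [0,0,0]},
    {"dp": [0,0,0],"rotation": [0,0,0]},
  ],
)

```text
t: 4.27
eef_pos: [0.5548, -0.0316, -0.0025]
ee_rot: [-1.57, 0.001, 2.912]
force: [-0.5, -0.9, -0.5]
width: 0.0566
```

```bash
python3 plan.py 554.5 -32 -6 167 6 2; python3 snap.py wrist w5
```

```text
t 4.27 p [554.8 -31.6  -2.5] rpy [-9.000e+01  1.000e-01  1.668e+02] F [-0.5 -0.9 -0.5] w 56.6 q [ 0.3   0.38 -0.49  0.   -0.69  1.04]
{'dp': [0.2, 3.5, 0.5], 'rotation': [-0.0, -0.2, -0.1]}
{'dp': [0.0, -0.0, -0.0], 'rotation': [-0.0, 0.0, 0.0]}
left [-0.  0.  0.]
4.27 [ 0.5548 -0.0316 -0.0025] [-1.570e+00  1.000e-03  2.912e+00] 0.056552595625787856
```

View pics/w5.png

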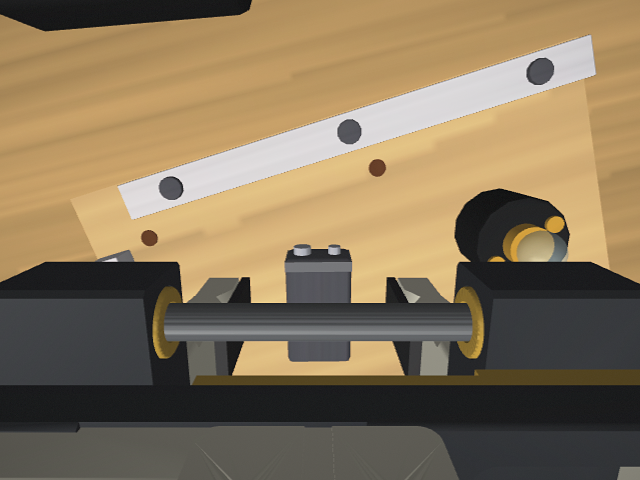

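>>> move_arm(
  deltas=[
    {"dp": [0,3,0.5],"rotation": [0,0,0]},
    {"dp": [0,0,0],"rotation": [0,0,0]},
    {"dp": [0,0,0],"rotation": [0,0,0]},
    {"dp": [0,0,0],"rotation": [0,0,0]},
    {"dp": [0,0,0],"rotation": [0,0,0]},
  ],
  jaw=255,
  squeeze=15,
)

```text
t: 4.73
eef_pos: [0.5548, -0.0322, -0.0056]
ee_rot: [-1.57, 0.001, 2.912]
force: [-0.2, -0.3, 0.3]
width: 0.0288
```

>>> move_arm(
  deltas=[
    {"dp": [0,0,0],"rotation": [0,0,0]},
    {"dp": [0,0,0],"rotation": [0,0,0]},
    {"dp": [0,0,0],"rotation": [0,0,0]},
  ],
)

```text
t: 4.98
eef_pos: [0.5551, -0.0321, -0.0049]
ee_rot: [-1.571, 0.002, 2.912]
force: [-0.9, -0.0, -0.0]
width: 0.0258
```

```bash
python3 plan.py 554.8 -32 50 167 28 2;echo; python3 plan.py 583 242 50 89.5 28 12
```

```text
t 4.98 p [555.1 -32.1  -4.9] rpy [-9.000e+01  1.000e-01  1.668e+02] F [-0.9 -0.  -0. ] w 25.8 q [ 0.3   0.39 -0.5   0.   -0.69  1.04]
{'dp': [0.1, -28.0, -0.0], 'rotation': [-0.0, -0.2, -0.1]}
{'dp': [0.1, -26.9, -0.0], 'rotation': [-0.0, 0.0, -0.0]}
left [-0.  0.  0.]

t 4.98 p [555.1 -32.1  -4.9] rpy [-9.000e+01  1.000e-01  1.668e+02] F [-0.9 -0.  -0. ] w 25.8 q [ 0.3   0.39 -0.5   0.   -0.69  1.04]
{'dp': [3.5, -5.5, -27.2], 'rotation': [0.0, 7.0, -0.0]}
{'dp': [6.8, -5.5, -26.6], 'rotation': [0.0, 7.0, -0.0]}
{'dp': [10.0, -5.5, -25.6], 'rotation': [0.0, 7.0, -0.0]}
{'dp': [13.0, -5.5, -24.2], 'rotation': [0.0, 7.0, -0.0]}
{'dp': [15.9, -5.5, -22.4], 'rotation': [0.0, 7.0, -0.0]}
{'dp': [18.5, -5.5, -20.3], 'rotation': [0.0, 7.0, -0.0]}
{'dp': [20.8, -5.5, -17.9], 'rotation': [0.0, 7.0, -0.0]}
{'dp': [22.8, -5.5, -15.2], 'rotation': [0.0, 7.0, -0.0]}
{'dp': [24.5, -5.4, -12.4], 'rotation': [0.0, 7.0, -0.0]}
{'dp': [25.9, -5.5, -9.2], 'rotation': [0.0, 7.0, -0.0]}
{'dp': [0.9, -0.1, -0.2], 'rotation': [0.1, 7.0, -0.0]}
{'dp': [-0.0, -0.0, -0.0], 'rotation': [-0.0, 0.3, -0.0]}
left [ 0. -0.  0.]
```

>>> move_arm(
  deltas=[
    {"dp": [0,-28,0],"rotation": [0,0,0]},
    {"dp": [0,-24,0],"rotation": [0,0,0]},
    {"dp": [3.5,0,-27],"rotation": [0,7,0]},
    {"dp": [7,0,-26.5],"rotation": [0,7,0]},
    {"dp": [10,0,-25.5],"rotation": [0,7,0]},
  ],
)

```text
t: 5.4
eef_pos: [0.5617, 0.0476, 0.0491]
ee_rot: [-1.57, -0.0, 2.537]
force: [-0.2, 0.3, -0.1]
width: 0.0258
```

```bash
python3 plan.py 583 242 50 89.5 28 10
```

```text
t 5.4 p [561.7  47.6  49.1] rpy [-89.9  -0.  145.4] F [-0.2  0.3 -0.1] w 25.8 q [ 0.43  0.32 -0.43  0.   -0.82  0.53]
{'dp': [13.3, -0.1, -24.6], 'rotation': [-0.0, 7.0, -0.0]}
{'dp': [16.2, -0.2, -22.8], 'rotation': [-0.0, 7.0, -0.0]}
{'dp': [18.9, -0.1, -20.7], 'rotation': [-0.0, 7.0, -0.0]}
{'dp': [21.3, -0.2, -18.2], 'rotation': [-0.0, 7.0, -0.0]}
{'dp': [23.3, -0.1, -15.5], 'rotation': [-0.0, 7.0, -0.0]}
{'dp': [25.0, -0.2, -12.6], 'rotation': [-0.0, 7.0, -0.0]}
{'dp': [26.0, -0.1, -9.3], 'rotation': [-0.0, 7.0, -0.0]}
{'dp': [0.0, -0.0, 0.0], 'rotation': [-0.0, 6.9, -0.0]}
{'dp': [0.0, -0.0, 0.0], 'rotation': [-0.0, -0.0, -0.0]}
{'dp': [0.0, -0.0, 0.0], 'rotation': [-0.0, -0.0, -0.0]}
left [-0.  0.  0.]
```

>>> move_arm(
  deltas=[
    {"dp": [13.5,0,-24.5],"rotation": [0,7,0]},
    {"dp": [16,0,-23],"rotation": [0,7,0]},
    {"dp": [19,0,-20.5],"rotation": [0,7,0]},
    {"dp": [21,0,-18],"rotation": [0,7,0]},
    {"dp": [23,0,-15.5],"rotation": [0,7,0]},
  ],
)

```text
t: 5.82
eef_pos: [0.5776, 0.1924, 0.0509]
ee_rot: [-1.572, -0.0, 1.913]
force: [1.2, 0.3, -0.8]
width: 0.0258
```

>>> move_arm(
  deltas=[
    {"dp": [25,0,-12.5],"rotation": [0,7,0]},
    {"dp": [20,0,-8],"rotation": [0,7,0]},
    {"dp": [0,0,0],"rotation": [0,5,0]},
  ],
)

```text
t: 6.07
eef_pos: [0.5854, 0.249, 0.0512]
ee_rot: [-1.574, -0.002, 1.573]
force: [1.1, -1.1, 0.5]
width: 0.0259
```

```bash
python3 plan.py 583 242 30 89.5 28 3; python3 snap.py wrist w6
```

```text
t 6.07 p [585.4 249.   51.2] rpy [-90.2  -0.1  90.1] F [ 1.1 -1.1  0.5] w 25.9 q [ 0.71  0.42 -0.26  0.   -0.88 -0.71]
{'dp': [-7.0, 21.2, 2.4], 'rotation': [0.2, 0.6, 0.1]}
{'dp': [-0.0, -0.0, 0.0], 'rotation': [-0.0, 0.0, 0.0]}
{'dp': [-0.0, -0.0, 0.0], 'rotation': [-0.0, 0.0, 0.0]}
left [-0. -0.  0.]
6.07 [0.5854 0.249  0.0512] [-1.574 -0.002  1.573] 0.025917484468257073
```

View pics/w6.png

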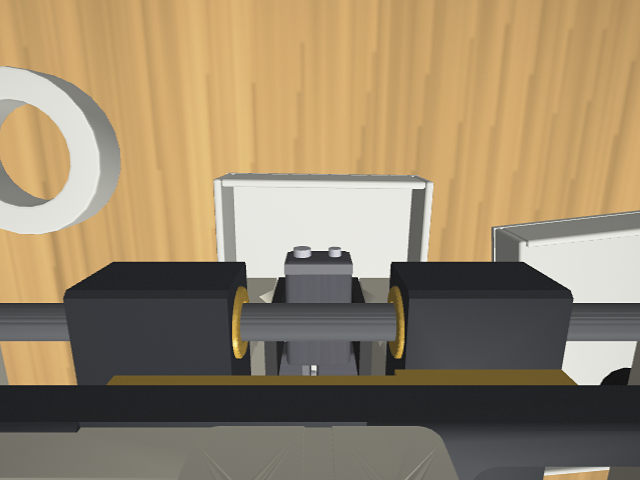

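>>> move_arm(
  deltas=[
    {"dp": [-8,20,2.5],"rotation": [0,0.5,0]},
    {"dp": [-2,20,0],"rotation": [0,0,0]},
    {"dp": [0,15,0],"rotation": [0,0,0]},
    {"dp": [0,3,0],"rotation": [0,0,0]},
  ],
)

```text
t: 6.45
eef_pos: [0.5828, 0.2384, -0.007]
ee_rot: [-1.576, -0.004, 1.568]
force: [-0.8, -0.6, -0.8]
width: 0.0255
```

```bash
python3 plan.py 583 240 -16 89.5 28 1
```

```text
t 6.45 p [582.8 238.4  -7. ] rpy [-90.3  -0.2  89.8] F [-0.8 -0.6 -0.8] w 25.5 q [ 0.7   0.48 -0.33  0.   -0.75 -0.7 ]
{'dp': [1.6, 9.0, -0.1], 'rotation': [0.3, 0.3, 0.2]}
left [0. 0. 0.]
```

>>> move_arm(
  deltas=[
    {"dp": [0,7,0],"rotation": [0,0,0]},
    {"dp": [0,1,0],"rotation": [0,0,0]},
    {"dp": [0,0,0],"rotation": [0,0,0]},
  ],
)

```text
t: 6.7
eef_pos: [0.5826, 0.2369, -0.0157]
ee_rot: [-1.575, -0.003, 1.57]
force: [-0.1, -0.3, 0.3]
width: 0.0259
```

```bash
python3 plan.py 583 238 -17 89.5 28 1
```

```text
t 6.7 p [582.6 236.9 -15.7] rpy [-90.2  -0.2  90. ] F [-0.1 -0.3  0.3] w 25.9 q [ 0.7   0.49 -0.34  0.   -0.74 -0.7 ]
{'dp': [1.1, 1.3, -0.4], 'rotation': [0.2, 0.5, 0.2]}
left [ 0. -0. -0.]
```

>>> move_arm(
  deltas=[
    {"dp": [0,1.5,0],"rotation": [0,0,0]},
    {"dp": [0,0.5,0],"rotation": [0,0,0]},
  ],
)

```text
t: 6.87
eef_pos: [0.5834, 0.2372, -0.0165]
ee_rot: [-1.576, -0.004, 1.571]
force: [-0.5, -0.6, -0.1]
width: 0.0259
```

>>> move_arm(
  deltas=[
    {"dp": [0,0,0],"rotation": [0,0,0]},
    {"dp": [0,0,0],"rotation": [0,0,0]},
    {"dp": [0,0,0],"rotation": [0,0,0]},
    {"dp": [0,0,0],"rotation": [0,0,0]},
  ],
  jaw=135,
)

```text
t: 7.2
eef_pos: [0.5847, 0.2381, -0.0143]
ee_rot: [-1.579, -0.006, 1.572]
force: [1.4, 0.4, 0.7]
width: 0.0404
```

```bash
python3 plan.py 583 238 50 89.5 28 1;python3 snap.py wrist w7
```

```text
t 7.2 p [584.7 238.1 -14.3] rpy [-90.5  -0.3  90.1] F [1.4 0.4 0.7] w 40.4 q [ 0.7   0.49 -0.34  0.   -0.73 -0.7 ]
{'dp': [0.1, -28.0, 0.5], 'rotation': [0.5, 0.6, 0.3]}
left [-0.9 -0.  36.3]
7.2 [ 0.5847  0.2381 -0.0143] [-1.579 -0.006  1.572] 0.04039741852005091
```

View pics/w7.png

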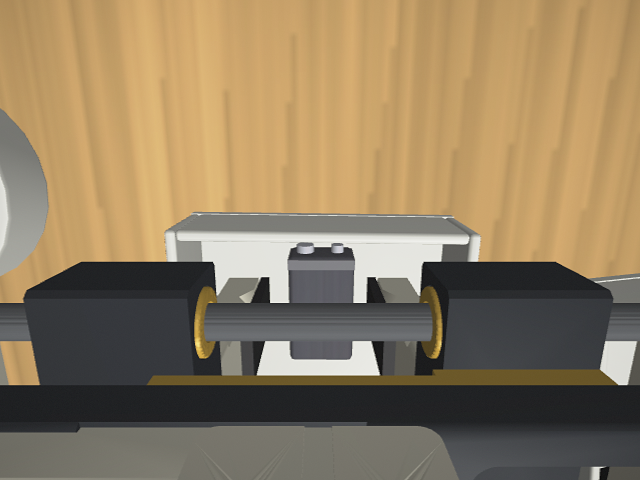

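>>> move_arm(
  deltas=[
    {"dp": [0,-30,0],"rotation": [0.5,0,0]},
    {"dp": [0,-35,0],"rotation": [0,0,0]},
    {"dp": [0,-5,0],"rotation": [0,0,0]},
  ],
  jaw=80,
)

```text
t: 7.5
eef_pos: [0.5826, 0.2363, 0.055]
ee_rot: [-1.565, -0.002, 1.572]
force: [1.2, 1.1, 0.7]
width: 0.0557
```

```bash
python3 plan.py 567 -109 70 174 28 13
```

```text
t 7.5 p [582.6 236.3  55. ] rpy [-89.7  -0.1  90.1] F [1.2 1.1 0.7] w 55.7 q [ 0.69  0.41 -0.27 -0.01 -0.9  -0.69]
{'dp': [-27.9, -1.2, 1.3], 'rotation': [-0.0, -7.0, 0.0]}
{'dp': [-27.6, -1.3, 4.7], 'rotation': [-0.0, -7.0, 0.0]}
{'dp': [-26.8, -1.2, 8.0], 'rotation': [-0.0, -7.0, 0.0]}
{'dp': [-25.6, -1.3, 11.2], 'rotation': [-0.0, -7.0, 0.0]}
{'dp': [-24.1, -1.2, 14.3], 'rotation': [-0.0, -7.0, 0.0]}
{'dp': [-22.1, -1.3, 17.1], 'rotation': [-0.0, -7.0, 0.0]}
{'dp': [-19.9, -1.2, 19.7], 'rotation': [-0.0, -7.0, 0.1]}
{'dp': [-17.4, -1.2, 21.9], 'rotation': [-0.0, -7.0, 0.0]}
{'dp': [-14.5, -1.2, 23.9], 'rotation': [-0.0, -7.0, 0.1]}
{'dp': [-11.5, -1.2, 25.5], 'rotation': [-0.0, -7.0, 0.1]}
{'dp': [-8.4, -1.2, 26.7], 'rotation': [-0.0, -7.0, 0.0]}
{'dp': [-5.0, -1.2, 27.5], 'rotation': [-0.1, -6.9, 0.1]}
{'dp': [-0.6, -0.4, 10.0], 'rotation': [0.0, -0.0, -0.0]}
left [ 0. -0.  0.]
```

>>> move_arm(
  deltas=[
    {"dp": [-28,-1.5,1.5],"rotation": [0,-7,0]},
    {"dp": [-27.5,-1.5,4.5],"rotation": [0,-7,0]},
    {"dp": [-27,-1,8],"rotation": [0,-7,0]},
    {"dp": [-25.5,-1,11],"rotation": [0,-7,0]},
    {"dp": [-24,-1,14.5],"rotation": [0,-7,0]},
  ],
)

```text
t: 7.92
eef_pos: [0.5798, 0.0991, 0.0653]
ee_rot: [-1.578, -0.004, 2.198]
force: [0.4, 0.6, -0.7]
width: 0.06
```

>>> move_arm(
  deltas=[
    {"dp": [-22,-1,17],"rotation": [0,-7,0]},
    {"dp": [-20,-1,19.5],"rotation": [0,-7,0]},
    {"dp": [-17.5,-1,22],"rotation": [0,-7,0]},
    {"dp": [-14.5,-1,24],"rotation": [0,-7,0]},
  ],
)

```text
t: 8.25
eef_pos: [0.5765, -0.0175, 0.0699]
ee_rot: [-1.581, 0.002, 2.697]
force: [0.4, -0.5, 0.1]
width: 0.06
```

```bash
python3 plan.py 567 -109 70 174 28 5
```

```text
t 8.25 p [576.5 -17.5  69.9] rpy [-9.060e+01  1.000e-01  1.545e+02] F [ 0.4 -0.5  0.1] w 60.0 q [ 0.3   0.31 -0.38 -0.01 -0.87  0.83]
{'dp': [-9.4, -0.3, 26.4], 'rotation': [0.2, -7.0, -0.1]}
{'dp': [-6.0, -0.2, 27.3], 'rotation': [0.2, -7.0, -0.1]}
{'dp': [-2.7, -0.1, 27.9], 'rotation': [0.1, -5.5, -0.0]}
{'dp': [-0.0, -0.0, 8.0], 'rotation': [0.0, 0.0, -0.0]}
{'dp': [-0.0, -0.0, -0.0], 'rotation': [0.0, 0.0, -0.0]}
left [0. 0. 0.]
```

>>> move_arm(
  deltas=[
    {"dp": [-9.5,0,26.5],"rotation": [0.3,-7,0]},
    {"dp": [-6,0,27],"rotation": [0.3,-7,0]},
    {"dp": [-2.5,0,25],"rotation": [0,-4,0]},
    {"dp": [0,0,3],"rotation": [0,0,0]},
    {"dp": [0,0,0],"rotation": [0,0,0]},
  ],
)

```text
t: 8.67
eef_pos: [0.5671, -0.1098, 0.0707]
ee_rot: [-1.569, 0.006, 3.024]
force: [-1.0, 0.5, 0.1]
width: 0.06
```

```bash
python3 plan.py 567 -109 30 174 20 3;python3 snap.py wrist w8
```

```text
t 8.67 p [ 567.1 -109.8   70.7] rpy [-89.9   0.3 173.2] F [-1.   0.5  0.1] w 60.0 q [ 0.15  0.31 -0.38  0.   -0.87  1.3 ]
{'dp': [0.2, 20.0, -0.4], 'rotation': [-0.1, -0.8, -0.3]}
{'dp': [0.1, 20.0, -0.4], 'rotation': [0.0, 0.0, -0.0]}
{'dp': [0.0, 0.7, 0.0], 'rotation': [0.0, 0.0, -0.0]}
left [-0. -0.  0.]
8.67 [ 0.5671 -0.1098  0.0707] [-1.569  0.006  3.024] 0.06003882294276889
```

View pics/w8.png

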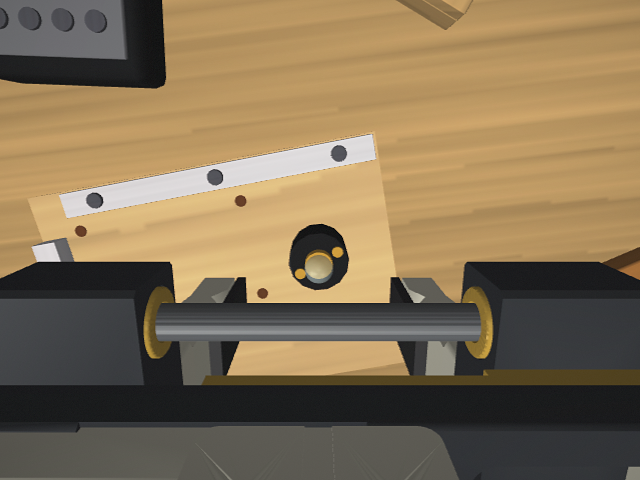

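```bash
python3 - <<'E'
from h import *
f=load("w8.npz"); f["cam_to_world"]=wristT(f)
print(np.round(ray(f,319,266,.054)*1000,1)); W=world(f); print(np.round(W[266,319]*1000),np.round(W[240,319]*1000))
m=(abs(W[...,2]-.042)<.004); m[:200]=0;m[300:]=0;m[:,:280]=0;m[:,360:]=0
print(np.round(W[m].min(0)*1000),np.round(W[m].max(0)*1000))
E
```

```text
[ 569.  -110.8   54. ]
[ 571. -111.   60.] [ 580. -112.   43.]
[ 551. -127.   38.] [584. -93.  46.]
```

>>> move_arm(
  deltas=[
    {"dp": [-1,30,0.5],"rotation": [0,0,0]},
    {"dp": [0,28,0],"rotation": [0,0,0]},
    {"dp": [0,12,0],"rotation": [0,0,0]},
    {"dp": [0,2,0],"rotation": [0,0,0]},
  ],
)

```text
t: 9.05
eef_pos: [0.5725, -0.1072, -0.0006]
ee_rot: [-1.571, 0.014, 3.022]
force: [-0.2, -0.8, 1.0]
width: 0.0601
```

```bash
python3 plan.py 568 -110.5 -4 174 20 1
```

```text
t 9.05 p [ 572.5 -107.2   -0.6] rpy [-90.    0.8 173.1] F [-0.2 -0.8  1. ] w 60.1 q [ 0.15  0.41 -0.45  0.01 -0.7   1.29]
{'dp': [4.1, 3.4, 3.8], 'rotation': [0.0, -0.9, -0.8]}
left [ 0. -0.  0.]
```

>>> move_arm(
  deltas=[
    {"dp": [4,3,3],"rotation": [0,0,-0.8]},
    {"dp": [0,0,0],"rotation": [0,0,0]},
  ],
)

```text
t: 9.22
eef_pos: [0.5676, -0.1082, -0.0043]
ee_rot: [-1.571, -0.003, 3.023]
force: [0.6, -0.5, 0.7]
width: 0.0602
```

>>> move_arm(
  deltas=[
    {"dp": [0,0,0],"rotation": [0,0,0]},
    {"dp": [0,0,0],"rotation": [0,0,0]},
    {"dp": [0,0,0],"rotation": [0,0,0]},
    {"dp": [0,0,0],"rotation": [0,0,0]},
    {"dp": [0,0,0],"rotation": [0,0,0]},
  ],
  jaw=255,
  squeeze=15,
)

```text
t: 9.63
eef_pos: [0.5705, -0.1071, -0.0005]
ee_rot: [-1.572, 0.002, 3.024]
force: [0.1, -0.1, -1.2]
width: 0.0336
```

>>> move_arm(
  deltas=[
    {"dp": [0,0,0],"rotation": [0,0,0]},
    {"dp": [0,0,0],"rotation": [0,0,0]},
  ],
)

```text
t: 9.8
eef_pos: [0.5709, -0.1071, 0.0002]
ee_rot: [-1.572, 0.004, 3.024]
force: [0.2, 0.3, 0.8]
width: 0.0335
```

```bash
python3 plan.py 568 -110 55 174 30 2;echo;  python3 plan.py 422 266 55 97 28 16
```

```text
t 9.8 p [ 5.709e+02 -1.071e+02  2.000e-01] rpy [-90.1   0.2 173.2] F [0.2 0.3 0.8] w 33.5 q [ 0.15  0.41 -0.44 -0.   -0.72  1.3 ]
{'dp': [1.3, -29.9, 1.7], 'rotation': [0.1, -0.8, -0.2]}
{'dp': [1.1, -24.9, 1.5], 'rotation': [-0.0, 0.0, -0.0]}
left [-0.  0. -0.]

t 9.8 p [ 5.709e+02 -1.071e+02  2.000e-01] rpy [-90.1   0.2 173.2] F [0.2 0.3 0.8] w 33.5 q [ 0.15  0.41 -0.44 -0.   -0.72  1.3 ]
{'dp': [13.2, -3.8, -24.4], 'rotation': [0.0, 7.0, -0.0]}
{'dp': [16.1, -3.8, -22.6], 'rotation': [0.0, 7.0, -0.0]}
{'dp': [18.7, -3.8, -20.5], 'rotation': [0.0, 7.0, -0.0]}
{'dp': [21.1, -3.8, -18.0], 'rotation': [0.0, 7.0, -0.0]}
{'dp': [23.1, -3.8, -15.3], 'rotation': [0.0, 7.0, -0.0]}
{'dp': [24.8, -3.8, -12.4], 'rotation': [0.0, 7.0, -0.0]}
{'dp': [26.2, -3.8, -9.3], 'rotation': [0.0, 7.0, -0.0]}
{'dp': [27.1, -3.8, -6.0], 'rotation': [0.1, 7.0, -0.0]}
{'dp': [27.6, -3.8, -2.6], 'rotation': [0.0, 7.0, -0.0]}
{'dp': [27.7, -3.8, 0.7], 'rotation': [0.1, 7.0, -0.0]}
{'dp': [27.4, -3.8, 4.1], 'rotation': [0.0, 6.2, -0.0]}
{'dp': [26.8, -3.8, 7.1], 'rotation': [0.0, 0.0, -0.0]}
{'dp': [26.8, -3.8, 7.1], 'rotation': [0.0, 0.0, -0.0]}
{'dp': [26.8, -3.8, 7.0], 'rotation': [0.0, 0.0, -0.0]}
{'dp': [13.0, -1.8, 3.4], 'rotation': [0.0, 0.0, -0.0]}
{'dp': [-0.0, 0.0, 0.0], 'rotation': [0.0, 0.0, -0.0]}
left [-0. -0. -0.]
```

>>> move_arm(
  deltas=[
    {"dp": [0,-28,0],"rotation": [0,0,0]},
    {"dp": [0,-25,0],"rotation": [0,0,0]},
    {"dp": [13,0,-24.5],"rotation": [0,7,0]},
    {"dp": [16,0,-22.5],"rotation": [0,7,0]},
    {"dp": [18.5,0,-20.5],"rotation": [0,7,0]},
  ],
)

```text
t: 10.22
eef_pos: [0.5407, -0.0318, 0.0549]
ee_rot: [-1.573, 0.002, 2.649]
force: [0.0, -0.2, -0.1]
width: 0.0333
```

>>> move_arm(
  deltas=[
    {"dp": [21,0,-18],"rotation": [0,7,0]},
    {"dp": [23,0,-15.5],"rotation": [0,7,0]},
    {"dp": [25,0,-12.5],"rotation": [0,7,0]},
    {"dp": [26,0,-9.5],"rotation": [0,7,0]},
    {"dp": [27,0,-6],"rotation": [0,7,0]},
  ],
)

```text
t: 10.63
eef_pos: [0.4894, 0.1015, 0.0561]
ee_rot: [-1.577, 0.001, 2.031]
force: [0.9, 0.5, -0.6]
width: 0.0336
```

```bash
python3 plan.py 422 266 55 97 28 8
```

```text
t 10.63 p [489.4 101.5  56.1] rpy [-90.3   0.  116.4] F [ 0.9  0.5 -0.6] w 33.6 q [ 0.6   0.22 -0.56  0.   -0.78 -0.14]
{'dp': [27.9, 0.2, -2.0], 'rotation': [0.1, 7.0, 0.0]}
{'dp': [28.0, 0.2, 1.4], 'rotation': [0.1, 7.0, 0.0]}
{'dp': [27.6, 0.2, 4.8], 'rotation': [0.1, 5.4, 0.0]}
{'dp': [27.0, 0.2, 7.4], 'rotation': [0.0, -0.0, 0.0]}
{'dp': [27.0, 0.1, 7.4], 'rotation': [0.0, -0.0, 0.0]}
{'dp': [27.0, 0.2, 7.4], 'rotation': [0.0, -0.0, 0.0]}
{'dp': [9.4, 0.0, 2.6], 'rotation': [0.0, -0.0, 0.0]}
{'dp': [-0.0, 0.0, 0.0], 'rotation': [0.0, -0.0, 0.0]}
left [-0. -0. -0.]
```

>>> move_arm(
  deltas=[
    {"dp": [28,0,-2],"rotation": [0,7,0]},
    {"dp": [28,0,1.5],"rotation": [0.1,7,0]},
    {"dp": [27.5,0,5],"rotation": [0.1,4,0]},
    {"dp": [27,0,7.5],"rotation": [0,0,0]},
    {"dp": [27,0,7.5],"rotation": [0,0,0]},
  ],
)

```text
t: 11.05
eef_pos: [0.4322, 0.2355, 0.0572]
ee_rot: [-1.575, -0.002, 1.703]
force: [0.6, 0.7, 0.7]
width: 0.0333
```

>>> move_arm(
  deltas=[
    {"dp": [22,0,5],"rotation": [0,0,0]},
    {"dp": [4,0,0],"rotation": [0,0,0]},
    {"dp": [0,0,0],"rotation": [0,0,0]},
  ],
)

```text
t: 11.3
eef_pos: [0.4218, 0.2665, 0.058]
ee_rot: [-1.576, -0.004, 1.708]
force: [0.3, 0.1, -0.1]
width: 0.0335
```

```bash
python3 plan.py 422 266 0 97 22 4;python3 snap.py wrist w9
```

```text
t 11.3 p [421.8 266.5  58. ] rpy [-90.3  -0.2  97.9] F [ 0.3  0.1 -0.1] w 33.5 q [ 0.96  0.21 -0.57  0.   -0.79 -0.82]
{'dp': [-0.3, 22.0, 0.1], 'rotation': [0.3, 0.9, 0.2]}
{'dp': [-0.2, 22.0, -0.1], 'rotation': [0.0, -0.0, 0.0]}
{'dp': [-0.1, 14.0, -0.0], 'rotation': [0.0, -0.0, 0.0]}
{'dp': [-0.0, -0.0, -0.0], 'rotation': [0.0, -0.0, 0.0]}
left [ 0. -0.  0.]
11.3 [0.4218 0.2665 0.058 ] [-1.576 -0.004  1.708] 0.03346737985802948
```

View pics/w9.png

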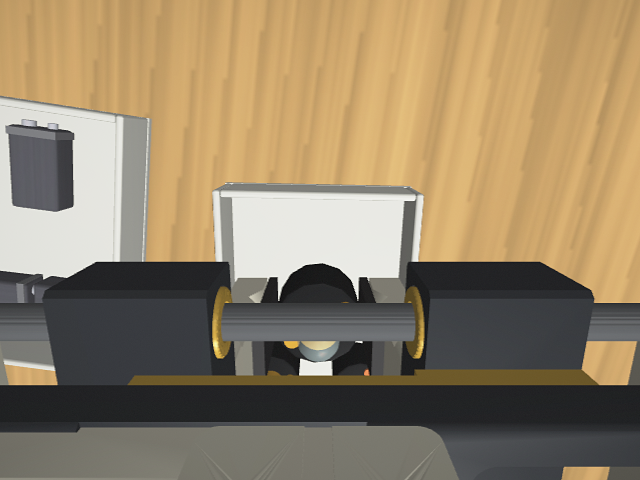

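Lamp held above the free half of its tray (u 320), and the battery lies in its own tray (40,165). Lowering.

>>> move_arm(
  deltas=[
    {"dp": [-2,25,0],"rotation": [0.3,0.5,0]},
    {"dp": [-1,22,0],"rotation": [0,0,0]},
    {"dp": [0,13,0],"rotation": [0,0,0]},
    {"dp": [0,3,0],"rotation": [0,0,0]},
  ],
)

```text
t: 11.68
eef_pos: [0.4248, 0.2619, -0.0049]
ee_rot: [-1.575, -0.008, 1.697]
force: [0.2, -0.4, -0.2]
width: 0.0335
```

```bash
python3 plan.py 422 264 -11 97 22 1
```

```text
t 11.68 p [424.8 261.9  -4.9] rpy [-90.2  -0.4  97.2] F [ 0.2 -0.4 -0.2] w 33.5 q [ 0.95  0.31 -0.63 -0.   -0.63 -0.82]
{'dp': [2.4, 6.1, 2.5], 'rotation': [0.2, 0.2, 0.4]}
left [ 0. -0.  0.]
```

>>> move_arm(
  deltas=[
    {"dp": [1,5,1],"rotation": [0,0,0.4]},
    {"dp": [0,0.5,0],"rotation": [0,0,0]},
  ],
)

```text
t: 11.85
eef_pos: [0.4239, 0.2606, -0.0112]
ee_rot: [-1.573, 0.002, 1.694]
force: [-0.6, -0.9, -0.5]
width: 0.0339
```

```bash
python3 plan.py 422 264 -12 97 22 1
```

```text
t 11.85 p [423.9 260.6 -11.2] rpy [-90.1   0.1  97.1] F [-0.6 -0.9 -0.5] w 33.9 q [ 0.95  0.32 -0.63  0.01 -0.62 -0.83]
{'dp': [3.6, 0.8, 1.5], 'rotation': [0.1, 0.1, -0.1]}
left [0. 0. 0.]
```

>>> move_arm(
  deltas=[
    {"dp": [0,1.5,0],"rotation": [0,0,0]},
    {"dp": [0,0.5,0],"rotation": [0,0,0]},
  ],
)

```text
t: 12.02
eef_pos: [0.4245, 0.2604, -0.0125]
ee_rot: [-1.574, 0.001, 1.694]
force: [-0.5, 0.4, -0.6]
width: 0.0336
```

>>> move_arm(
  deltas=[
    {"dp": [0,0,0],"rotation": [0,0,0]},
    {"dp": [0,0,0],"rotation": [0,0,0]},
    {"dp": [0,0,0],"rotation": [0,0,0]},
    {"dp": [0,0,0],"rotation": [0,0,0]},
  ],
  jaw=115,
)

```text
t: 12.35
eef_pos: [0.4256, 0.2616, -0.0105]
ee_rot: [-1.577, -0.001, 1.694]
force: [-0.5, -0.0, 0.5]
width: 0.0476
```

```bash
python3 plan.py 422 264 60 97 35 3;python3 snap.py wrist w10
```

```text
t 12.35 p [425.6 261.6 -10.5] rpy [-90.3  -0.1  97.1] F [-0.5 -0.   0.5] w 47.6 q [ 0.95  0.32 -0.63  0.01 -0.61 -0.83]
{'dp': [1.5, -34.9, 1.4], 'rotation': [0.3, 0.1, 0.1]}
{'dp': [1.3, -34.9, 1.6], 'rotation': [0.0, -0.0, -0.0]}
{'dp': [0.1, -0.7, 0.0], 'rotation': [0.0, -0.0, -0.0]}
left [-0. -0.  0.]
12.35 [ 0.4256  0.2616 -0.0105] [-1.577e+00 -1.000e-03  1.694e+00] 0.04763204546013184
```

View pics/w10.png

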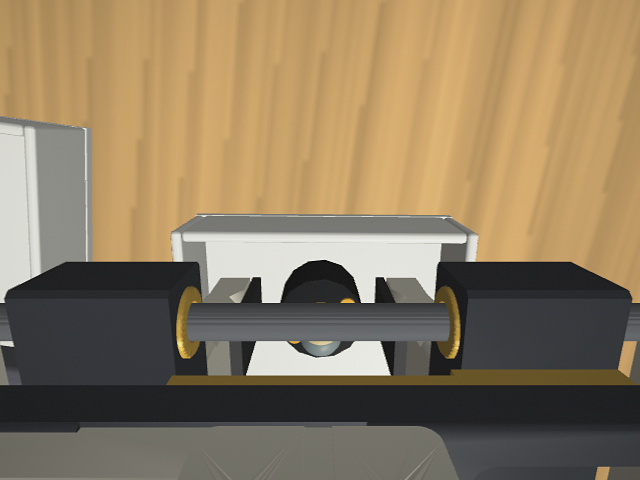

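>>> move_arm(
  deltas=[
    {"dp": [0,-35,0],"rotation": [0.3,0,0]},
    {"dp": [0,-40,0],"rotation": [0,0,0]},
    {"dp": [0,-25,0],"rotation": [0,0,0]},
  ],
  jaw=60,
)

```text
t: 12.65
eef_pos: [0.4222, 0.2578, 0.0869]
ee_rot: [-1.561, 0.008, 1.694]
force: [-0.5, 0.4, -0.0]
width: 0.0624
```

```bash
python3 plan.py 491.5 -305 90 108.3 40 10
```

```text
t 12.65 p [422.2 257.8  86.9] rpy [-89.4   0.5  97. ] F [-0.5  0.4 -0. ] w 62.4 q [ 0.95  0.18 -0.52 -0.   -0.88 -0.82]
{'dp': [-40.0, 0.1, 0.0], 'rotation': [-0.4, -7.0, -0.3]}
{'dp': [-39.7, -0.1, 4.9], 'rotation': [-0.2, -4.3, -0.1]}
{'dp': [-39.2, -0.2, 7.8], 'rotation': [0.0, 0.0, -0.0]}
{'dp': [-39.2, -0.2, 7.9], 'rotation': [0.0, 0.0, -0.0]}
{'dp': [-39.2, -0.2, 7.8], 'rotation': [0.0, 0.0, -0.0]}
{'dp': [-39.2, -0.2, 7.8], 'rotation': [0.0, 0.0, -0.0]}
{'dp': [-39.2, -0.2, 7.9], 'rotation': [0.0, 0.0, -0.0]}
{'dp': [-39.2, -0.2, 7.8], 'rotation': [0.0, 0.0, -0.0]}
{'dp': [-39.2, -0.2, 7.9], 'rotation': [0.0, 0.0, -0.0]}
{'dp': [-39.2, -0.2, 7.8], 'rotation': [0.0, 0.0, -0.0]}
left [  20.4 -166.     1. ]
```

>>> move_arm(
  deltas=[
    {"dp": [-40,0,0],"rotation": [-0.4,-7,-0.3]},
    {"dp": [-39.5,0,5],"rotation": [-0.2,-4,0]},
    {"dp": [-39,0,8],"rotation": [0,0,0]},
    {"dp": [-39,0,8],"rotation": [0,0,0]},
    {"dp": [-39,0,8],"rotation": [0,0,0]},
  ],
)

```text
t: 13.07
eef_pos: [0.4517, 0.0647, 0.0959]
ee_rot: [-1.59, -0.005, 1.905]
force: [0.9, 1.0, 0.4]
width: 0.0669
```

>>> move_arm(
  deltas=[
    {"dp": [-39,0,8],"rotation": [0,0,0]},
    {"dp": [-39,0,8],"rotation": [0,0,0]},
    {"dp": [-39,0,8],"rotation": [0,0,0]},
    {"dp": [-39,0,8],"rotation": [0,0,0]},
    {"dp": [-39,0,8],"rotation": [0,0,0]},
  ],
)

```text
t: 13.48
eef_pos: [0.4778, -0.1414, 0.0967]
ee_rot: [-1.596, -0.005, 1.909]
force: [0.8, 0.5, 0.3]
width: 0.0674
```

```bash
python3 plan.py 491.5 -305 90 108.3 40 6; python3 snap.py top t2 190,180,510,340
```

```text
t 13.48 p [ 477.8 -141.4   96.7] rpy [-91.5  -0.3 109.4] F [0.8 0.5 0.3] w 67.4 q [ 0.1   0.16 -0.52 -0.01 -0.87  0.25]
{'dp': [-38.7, 1.2, 10.1], 'rotation': [1.5, 1.1, 0.3]}
{'dp': [-38.9, 1.6, 9.3], 'rotation': [-0.0, -0.0, -0.0]}
{'dp': [-38.9, 1.7, 9.3], 'rotation': [-0.0, -0.0, -0.0]}
{'dp': [-38.9, 1.6, 9.3], 'rotation': [-0.0, -0.0, -0.0]}
{'dp': [-4.0, 0.2, 1.0], 'rotation': [-0.0, -0.0, -0.0]}
{'dp': [-0.0, 0.0, 0.0], 'rotation': [-0.0, -0.0, -0.0]}
left [-0. -0. -0.]
13.48 [ 0.4778 -0.1414  0.0967] [-1.596 -0.005  1.909] 0.06737019287582947
```

View pics/t2.png

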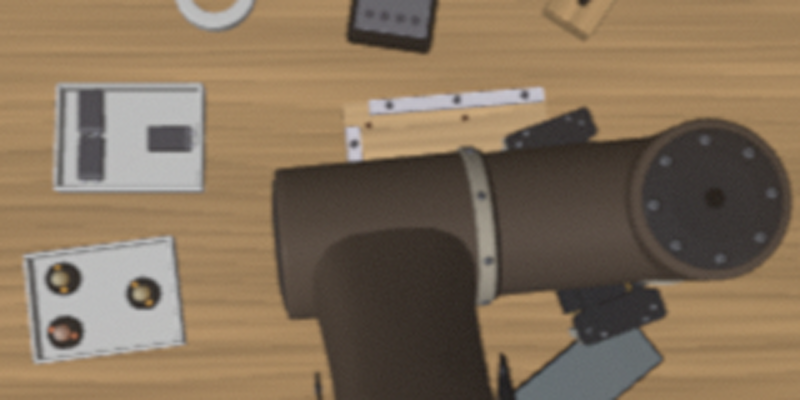

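Both loose parts sit inside their trays: battery at crop (170,138), lamp at (143,293). On to the board.

>>> move_arm(
  deltas=[
    {"dp": [-38.5,0,10],"rotation": [1.5,1,0.3]},
    {"dp": [-39,0,9],"rotation": [0,0,0]},
    {"dp": [-38,0,9],"rotation": [0,0,0]},
    {"dp": [-28,0,7],"rotation": [0,0,0]},
    {"dp": [-6,0,1],"rotation": [0,0,0]},
  ],
)

```text
t: 13.95
eef_pos: [0.4901, -0.3047, 0.0968]
ee_rot: [-1.569, 0.002, 1.883]
force: [0.7, -0.8, 0.8]
width: 0.0672
```

```bash
python3 plan.py 491.5 -305 60 108.3 40 2; python3 snap.py wrist w11
```

```text
t 13.95 p [ 490.1 -304.7   96.8] rpy [-8.990e+01  1.000e-01  1.079e+02] F [ 0.7 -0.8  0.8] w 67.2 q [-0.22  0.29 -0.35  0.   -0.93  0.53]
{'dp': [-0.6, 36.8, -1.3], 'rotation': [-0.1, -0.4, -0.1]}
{'dp': [-0.0, -0.0, 0.0], 'rotation': [0.0, 0.0, -0.0]}
left [-0. -0.  0.]
13.95 [ 0.4901 -0.3047  0.0968] [-1.569  0.002  1.883] 0.06717509092071242
```

View pics/w11.png

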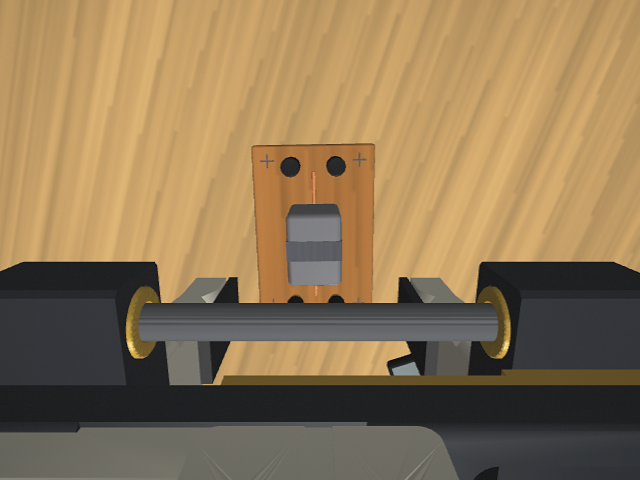

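```bash
cat > blk.py <<'E'
import sys
from h import *
f=load(sys.argv[1]); z0=float(sys.argv[2]); f["cam_to_world"]=wristT(f); W=world(f)
def rect(lo,hi,a,n):
    m=(W[...,2]>lo)&(W[...,2]<hi); k=np.zeros_like(m); k[a[1]:a[3],a[0]:a[2]]=1; m&=k
    P=W[m][:,:2]*1000; r=cv2.minAreaRect(P.astype(np.float32)); b=cv2.boxPoints(r); e=max([b[1]-b[0],b[2]-b[1]],key=np.linalg.norm)
    print(n,np.round(r[0],1),np.round(r[1],1),"dir",round(np.degrees(np.arctan2(e[1],e[0]))%180,2),"z",round(np.median(W[m][:,2])*1000,1))
a=(240,120,390,300)
rect(z0+.052,z0+.062,a,"block top"); rect(z0+.012,z0+.021,a,"board top(partial)")
E
python3 blk.py w11.npz 0
```

```text
block top [ 494.3 -306.2] [32.3 44.5] dir 108.51 z 55.7
board top(partial) [ 496.2 -312. ] [ 80.2 107.8] dir 108.57 z 15.7
```

>>> move_arm(
  deltas=[
    {"dp": [0,35,-4],"rotation": [0,-0.5,0]},
    {"dp": [0,33,0],"rotation": [0,0,0]},
    {"dp": [0,20,0],"rotation": [0,0,0]},
    {"dp": [0,5,0],"rotation": [0,0,0]},
  ],
)

```text
t: 14.33
eef_pos: [0.4967, -0.3045, 0.004]
ee_rot: [-1.576, 0.007, 1.889]
force: [-0.6, 0.2, -0.0]
width: 0.0672
```

```bash
python3 plan.py 493.5 -306 -3 108.5 40 2
```

```text
t 14.33 p [ 496.7 -304.5    4. ] rpy [-90.3   0.4 108.2] F [-0.6  0.2 -0. ] w 67.2 q [-0.21  0.4  -0.44  0.   -0.72  0.53]
{'dp': [-0.4, 7.0, 3.5], 'rotation': [0.3, -0.3, -0.4]}
{'dp': [0.0, -0.0, 0.0], 'rotation': [0.0, 0.0, 0.0]}
left [-0. -0.  0.]
```

>>> move_arm(
  deltas=[
    {"dp": [0,6,2.5],"rotation": [0.3,-0.3,-0.4]},
    {"dp": [0,0,0],"rotation": [0,0,0]},
  ],
)

```text
t: 14.5
eef_pos: [0.4932, -0.3038, -0.0033]
ee_rot: [-1.568, -0.003, 1.896]
force: [-0.1, -0.6, -0.1]
width: 0.0671
```

```bash
python3 plan.py 493.5 -306 -3 108.5 40 2
```

```text
t 14.5 p [ 493.2 -303.8   -3.3] rpy [-89.8  -0.2 108.6] F [-0.1 -0.6 -0.1] w 67.1 q [-0.22  0.42 -0.44 -0.   -0.72  0.54]
{'dp': [-2.2, -0.3, 0.4], 'rotation': [-0.2, 0.1, 0.2]}
{'dp': [0.0, 0.0, -0.0], 'rotation': [0.0, 0.0, -0.0]}
left [ 0.  0. -0.]
```

Good. Grip firmly.

>>> move_arm(
  deltas=[
    {"dp": [-1,0,0],"rotation": [-0.2,0,0.2]},
    {"dp": [0,0,0],"rotation": [0,0,0]},
    {"dp": [0,0,0],"rotation": [0,0,0]},
    {"dp": [0,0,0],"rotation": [0,0,0]},
    {"dp": [0,0,0],"rotation": [0,0,0]},
  ],
  jaw=255,
  squeeze=50,
)

```text
t: 14.92
eef_pos: [0.4969, -0.3049, 0.0018]
ee_rot: [-1.577, 0.005, 1.898]
force: [-4.1, -0.7, 1.9]
width: 0.0391
```

>>> move_arm(
  deltas=[
    {"dp": [0,0,0],"rotation": [0,0,0]},
    {"dp": [0,0,0],"rotation": [0,0,0]},
    {"dp": [0,0,0],"rotation": [0,0,0]},
    {"dp": [0,0,0],"rotation": [0,0,0]},
  ],
)

```text
t: 15.25
eef_pos: [0.4965, -0.3047, 0.0023]
ee_rot: [-1.578, 0.005, 1.897]
force: [0.1, -0.3, -0.4]
width: 0.0319
```

```bash
python3 plan.py 493.5 -306 50 108.5 30 2; echo; python3 plan.py 560 -30 50 94 30 11;
```

```text
t 15.25 p [ 496.5 -304.7    2.3] rpy [-90.4   0.3 108.7] F [ 0.1 -0.3 -0.4] w 31.9 q [-0.21  0.41 -0.44  0.   -0.72  0.54]
{'dp': [-0.3, -29.9, 1.8], 'rotation': [0.4, 0.2, -0.3]}
{'dp': [-0.1, -17.8, 1.2], 'rotation': [-0.0, -0.0, 0.0]}
left [-0. -0. -0.]

t 15.25 p [ 496.5 -304.7    2.3] rpy [-90.4   0.3 108.7] F [ 0.1 -0.3 -0.4] w 31.9 q [-0.21  0.41 -0.44  0.   -0.72  0.54]
{'dp': [25.1, -5.0, -15.6], 'rotation': [0.2, 7.0, -0.1]}
{'dp': [26.9, -5.0, -12.4], 'rotation': [0.2, 7.0, -0.1]}
{'dp': [28.2, -5.0, -9.0], 'rotation': [0.0, 0.7, -0.0]}
{'dp': [28.3, -5.0, -8.7], 'rotation': [0.0, -0.0, -0.0]}
{'dp': [28.3, -5.0, -8.6], 'rotation': [0.0, -0.0, -0.0]}
{'dp': [28.3, -5.0, -8.7], 'rotation': [0.0, -0.0, -0.0]}
{'dp': [28.3, -5.0, -8.6], 'rotation': [0.0, -0.0, -0.0]}
{'dp': [28.3, -5.1, -8.7], 'rotation': [0.0, -0.0, -0.0]}
{'dp': [28.3, -5.0, -8.7], 'rotation': [0.0, -0.0, -0.0]}
{'dp': [14.9, -2.7, -4.5], 'rotation': [0.0, -0.0, -0.0]}
{'dp': [0.0, 0.0, -0.0], 'rotation': [0.0, -0.0, -0.0]}
left [ 0.  0. -0.]
```

>>> move_arm(
  deltas=[
    {"dp": [0,-28,0],"rotation": [0,0,0]},
    {"dp": [0,-22,0],"rotation": [0,0,0]},
    {"dp": [25,0,-15.5],"rotation": [0,7,0]},
    {"dp": [27,0,-12.5],"rotation": [0,7,0]},
    {"dp": [28,0,-9],"rotation": [0,0.5,0]},
  ],
)

```text
t: 15.67
eef_pos: [0.5135, -0.2196, 0.0517]
ee_rot: [-1.574, 0.001, 1.629]
force: [0.4, -0.9, -3.6]
width: 0.0319
```

>>> move_arm(
  deltas=[
    {"dp": [28,0,-8.5],"rotation": [0,0,0]},
    {"dp": [28,0,-8.5],"rotation": [0,0,0]},
    {"dp": [28,0,-8.5],"rotation": [0,0,0]},
  ],
)

```text
t: 15.92
eef_pos: [0.5337, -0.1307, 0.0511]
ee_rot: [-1.573, 0.0, 1.624]
force: [0.2, -0.7, -3.2]
width: 0.0316
```

```bash
python3 plan.py 558 -30 50 94 30 6
```

```text
t 15.92 p [ 533.7 -130.7   51.1] rpy [-90.1   0.   93. ] F [ 0.2 -0.7 -3.2] w 31.6 q [ 0.12  0.3  -0.46  0.   -0.81 -0.06]
{'dp': [28.7, 0.3, -8.6], 'rotation': [0.1, -1.0, -0.0]}
{'dp': [28.6, 0.3, -9.1], 'rotation': [0.0, 0.0, -0.0]}
{'dp': [28.6, 0.3, -9.0], 'rotation': [0.0, 0.0, -0.0]}
{'dp': [13.0, 0.2, -4.1], 'rotation': [0.0, 0.0, -0.0]}
{'dp': [-0.0, -0.0, -0.0], 'rotation': [0.0, 0.0, -0.0]}
{'dp': [-0.0, -0.0, -0.0], 'rotation': [0.0, 0.0, -0.0]}
left [ 0. -0.  0.]
```

>>> move_arm(
  deltas=[
    {"dp": [28.5,0,-8.5],"rotation": [0,-1,0]},
    {"dp": [28.5,0,-9],"rotation": [0,0,0]},
    {"dp": [25,0,-8],"rotation": [0,0,0]},
    {"dp": [8,0,-3],"rotation": [0,0,0]},
    {"dp": [0,0,0],"rotation": [0,0,0]},
  ],
)

```text
t: 16.33
eef_pos: [0.5568, -0.0292, 0.0497]
ee_rot: [-1.571, -0.001, 1.646]
force: [-1.1, -0.2, -3.5]
width: 0.0317
```

```bash
python3 plan.py 558 -30 50 94 30 1;python3 snap.py wrist w12; python3 snap.py top t3 310,190,430,290; python3 blk.py w12.npz 0.048
```

```text
t 16.33 p [556.8 -29.2  49.7] rpy [-90.   -0.1  94.3] F [-1.1 -0.2 -3.5] w 31.7 q [ 0.3   0.31 -0.44 -0.   -0.82 -0.22]
{'dp': [-0.9, -0.3, -1.2], 'rotation': [0.0, 0.3, 0.1]}
left [-0. -0.  0.]
16.33 [ 0.5568 -0.0292  0.0497] [-1.571e+00 -1.000e-03  1.646e+00] 0.03168588733500258
16.38 [ 0.5564 -0.0299  0.0496] [-1.571e+00 -1.000e-03  1.645e+00] 0.03182754060149456
block top [560.3 -45.9] [52.8 12.4] dir 4.18 z 102.7
board top(partial) [561.8 -60.9] [67.  56.2] dir 4.28 z 62.9
```

View pics/w12.png

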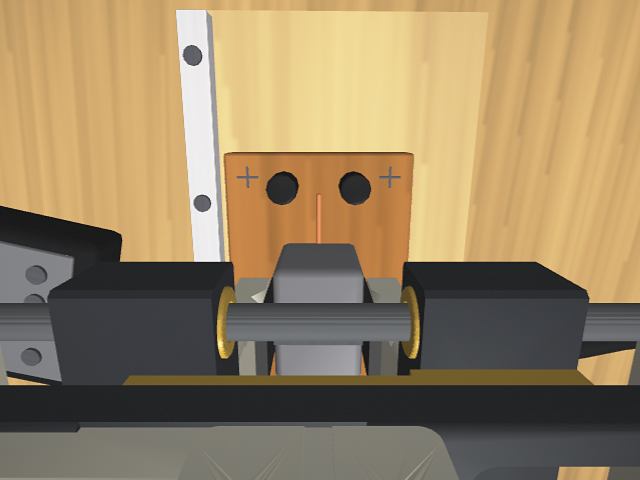

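```bash
python3 - <<'E'
from h import *
f=load("w12.npz"); f["cam_to_world"]=wristT(f); W=world(f)
r=lambda u,v,h: np.round(ray(f,u,v,h)[:2]*1000,1)
A,B=r(225,153,.0635),r(413,153,.0635); print("board -y corners",A,B, np.linalg.norm(A-B), np.degrees(np.arctan2(*(A-B)[::-1])))
d=(A-B)/np.linalg.norm(A-B); n=np.array([-d[1],d[0]]); print("board centre",(A+B)/2+60*n, "tcp",f["pos"][:2]*1000)
# fence inner foot from depth: in jig coords
for v in (40,80,120,160,200,240):
    row=W[v,170:260]; z=row[:,2]; 
    top=row[(z>.024)&(z<.034)]; bed=row[(z<.019)&(z>.01)]
    print(v,np.round(top[-1]*1000,1),np.round(bed[0]*1000,1))
print("bed z",np.median(W[20:120,250:450,2]))
E
```

```text
board -y corners [600.6 -86.2] [523.1 -92. ] 77.71672921578725 4.279963654888535
board centre [557.37219962 -29.26732244] tcp [556.77674136 -29.15029507]
40 [ 618.  -136.1   25.5] [ 617.9 -137.5   18.8]
80 [ 616.6 -118.4   25. ] [ 616.7 -119.2   18.8]
120 [615.3 -99.7  27.4] [ 615.7 -100.1   18. ]
160 [614.4 -80.2  24.2] [614.4 -79.9  18. ]
200 [612.8 -59.9  25.9] [613.  -58.4  15.9]
240 [611.5 -38.4  25.8] [611.5 -35.9  16.1]
bed z 0.015775823504750458
```

View pics/t3.png

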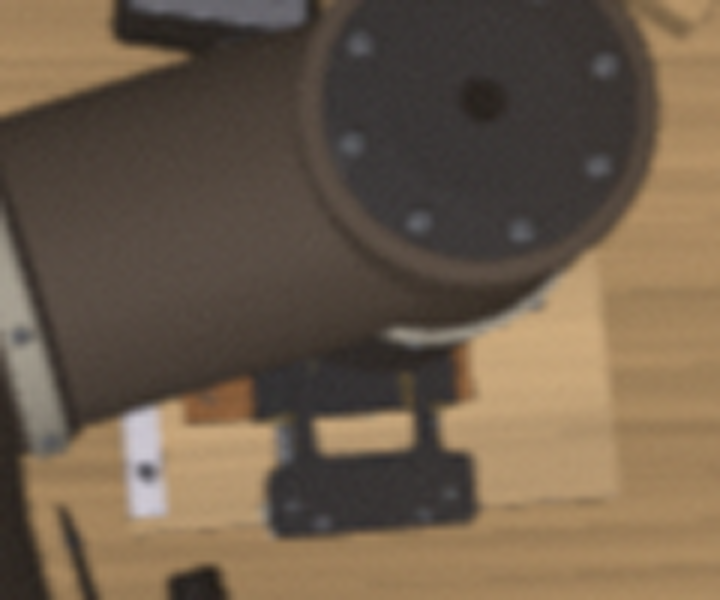

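>>> move_arm(
  deltas=[
    {"dp": [0,12,-1],"rotation": [0,0.4,0]},
    {"dp": [0,10,0],"rotation": [0,0,0]},
    {"dp": [0,3,0],"rotation": [0,0,0]},
    {"dp": [0,0,0],"rotation": [0,0,0]},
  ],
)

```text
t: 16.77
eef_pos: [0.5555, -0.0344, 0.0232]
ee_rot: [-1.569, -0.0, 1.634]
force: [0.1, -0.4, -4.4]
width: 0.0318
```

```bash
python3 plan.py 560 -30 19 93.8 30 1
```

```text
t 16.77 p [555.5 -34.4  23.2] rpy [-89.9  -0.   93.6] F [ 0.1 -0.4 -4.4] w 31.8 q [ 0.29  0.35 -0.47 -0.   -0.76 -0.23]
{'dp': [4.1, 4.2, -4.8], 'rotation': [-0.1, -0.2, 0.0]}
left [-0.  0.  0.]
```

>>> move_arm(
  deltas=[
    {"dp": [0,3,-3],"rotation": [-0.4,0,0]},
    {"dp": [0,1.5,0],"rotation": [0,0,0]},
    {"dp": [0,1,0],"rotation": [0,0,0]},
  ],
)

```text
t: 17.02
eef_pos: [0.5587, -0.0358, 0.0183]
ee_rot: [-1.577, -0.0, 1.632]
force: [-8.4, 6.8, 17.4]
width: 0.0319
```

```bash
python3 plan.py 560 -30 18 93.8 30 1
```

```text
t 17.02 p [558.7 -35.8  18.3] rpy [-90.3  -0.   93.5] F [-8.4  6.8 17.4] w 31.9 q [ 0.29  0.36 -0.47  0.   -0.74 -0.23]
{'dp': [5.7, 0.3, -1.7], 'rotation': [0.3, -0.3, 0.0]}
left [-0. -0.  0.]
```

>>> move_arm(
  deltas=[
    {"dp": [4,-0.7,-3],"rotation": [0,-0.3,0]},
    {"dp": [4,0,-3],"rotation": [0,0,0]},
    {"dp": [0,0,0],"rotation": [0,0,0]},
  ],
)

```text
t: 17.27
eef_pos: [0.5651, -0.0273, 0.0201]
ee_rot: [-1.579, -0.0, 1.637]
force: [0.0, 0.2, -4.5]
width: 0.0316
```

```bash
python3 plan.py 570 -21 18 93.8 30 1
```

```text
t 17.27 p [565.1 -27.3  20.1] rpy [-90.4  -0.   93.8] F [ 0.   0.2 -4.5] w 31.6 q [ 0.3   0.36 -0.46  0.   -0.74 -0.23]
{'dp': [5.9, 2.2, -5.2], 'rotation': [0.4, 0.0, 0.0]}
left [0. 0. 0.]
```

>>> move_arm(
  deltas=[
    {"dp": [1,0.8,-2],"rotation": [0,0,0]},
    {"dp": [1,0.3,-1.5],"rotation": [0,0,0]},
  ],
)

```text
t: 17.43
eef_pos: [0.5689, -0.0247, 0.0192]
ee_rot: [-1.579, -0.0, 1.638]
force: [-0.0, -0.4, -3.3]
width: 0.0317
```

>>> move_arm(
  deltas=[
    {"dp": [0,0,-1],"rotation": [0,0,0]},
  ],
)

```text
t: 17.52
eef_pos: [0.5694, -0.0245, 0.0189]
ee_rot: [-1.578, -0.0, 1.638]
force: [-3.2, -0.7, -3.1]
width: 0.0317
```

>>> move_arm(
  deltas=[
    {"dp": [1.5,0.3,-0.3],"rotation": [0,0,0]},
  ],
)

```text
t: 17.6
eef_pos: [0.5693, -0.0233, 0.0184]
ee_rot: [-1.577, 0.0, 1.638]
force: [-1.9, -2.3, 0.1]
width: 0.0316
```

>>> move_arm(
  deltas=[
    {"dp": [1,0,-0.3],"rotation": [0,0,0]},
  ],
)

```text
t: 17.68
eef_pos: [0.5693, -0.0226, 0.0184]
ee_rot: [-1.576, 0.001, 1.638]
force: [-1.0, -2.3, -0.2]
width: 0.0317
```

>>> move_arm(
  deltas=[
    {"dp": [1,0,-0.3],"rotation": [0,0,0]},
  ],
)

```text
t: 17.77
eef_pos: [0.5692, -0.0219, 0.0183]
ee_rot: [-1.575, 0.001, 1.638]
force: [-1.1, -2.4, -1.3]
width: 0.0319
```

>>> move_arm(
  deltas=[
    {"dp": [1.2,0,-0.5],"rotation": [0,0,0]},
  ],
)

```text
t: 17.85
eef_pos: [0.5692, -0.0211, 0.0184]
ee_rot: [-1.574, 0.002, 1.638]
force: [-3.3, -4.4, -0.0]
width: 0.0317
```

>>> move_arm(
  deltas=[
    {"dp": [1.2,0,-0.5],"rotation": [0,0,0]},
  ],
)

```text
t: 17.93
eef_pos: [0.5691, -0.0203, 0.0184]
ee_rot: [-1.573, 0.003, 1.638]
force: [-3.1, -3.8, 1.4]
width: 0.0316
```

>>> move_arm(
  deltas=[
    {"dp": [1.2,0,-0.5],"rotation": [0,0,0]},
  ],
)

```text
t: 18.02
eef_pos: [0.569, -0.0194, 0.0184]
ee_rot: [-1.572, 0.003, 1.637]
force: [-2.3, -4.9, 0.5]
width: 0.0319
```

>>> move_arm(
  deltas=[
    {"dp": [1.2,0,-0.5],"rotation": [0,0,0]},
    {"dp": [1.2,0,-0.5],"rotation": [0,0,0]},
  ],
)

```text
t: 18.18
eef_pos: [0.569, -0.0193, 0.0186]
ee_rot: [-1.57, 0.006, 1.638]
force: [-1.6, -11.6, 0.3]
width: 0.0319
```

>>> move_arm(
  deltas=[
    {"dp": [1.5,0,-0.6],"rotation": [0,0,0]},
  ],
)

```text
t: 18.27
eef_pos: [0.569, -0.0193, 0.0187]
ee_rot: [-1.569, 0.008, 1.638]
force: [-2.0, -13.4, -0.1]
width: 0.0319
```

>>> move_arm(
  deltas=[
    {"dp": [1.5,0,-0.6],"rotation": [0,0,0]},
  ],
)

```text
t: 18.35
eef_pos: [0.569, -0.0193, 0.0188]
ee_rot: [-1.568, 0.01, 1.638]
force: [-2.3, -11.9, 0.6]
width: 0.0317
```

```bash
python3 snap.py side s4 240,210,480,390
```

```text
18.35 [ 0.569  -0.0193  0.0188] [-1.568  0.01   1.638] 0.03172580546763403
```

View pics/s4.png

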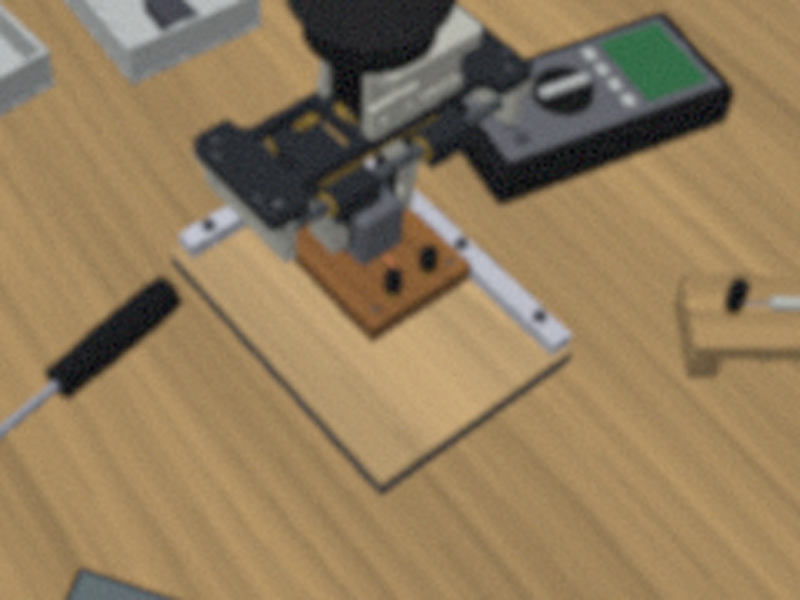

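```bash
python3 - <<'E'
from station import arm
import numpy as np
from scipy.spatial.transform import Rotation as Ro
s=arm.get_state(); R=Ro.from_euler("xyz",s["ee_rot"]); print(s["ee_rot"],s["force"],s["moment"])
G=Ro.from_euler("xyz",[-1.578,0.004,1.638]); print((R.inv()*G).as_rotvec(degrees=True))
E
```

```text
[-1.56755336  0.00981479  1.63791788] [ -2.06299175 -11.85475982   0.63074611] [-4.30401371  0.38980173  0.11430024]
[-0.59857913 -0.00404539 -0.33317335]
```

>>> move_arm(
  deltas=[
    {"dp": [1.2,0.4,-1.0],"rotation": [-0.6,0,-0.3]},
    {"dp": [1.2,0.4,-1.0],"rotation": [-0.2,0,0]},
  ],
)

```text
t: 18.57
eef_pos: [0.5692, -0.0195, 0.0183]
ee_rot: [-1.578, 0.007, 1.638]
force: [-4.6, -8.5, 8.2]
width: 0.0316
```

```bash
python3 snap.py wrist w13; python3 - <<'E'
from h import *
f=load("w13.npz"); f["cam_to_world"]=wristT(f); W=world(f)
m=np.zeros((480,640),bool); m[150:262,230:410]=1
m&=(abs(W[...,2]-.032)<.006)
P=W[m]; c=P.mean(0); 
A=np.c_[P[:,:2]-c[:2],np.ones(len(P))]; k=np.linalg.lstsq(A,P[:,2],rcond=None)[0]; print("board top plane slope",k[:2],"z",k[2],len(P))
b=W[20:100,260:440].reshape(-1,3); A=np.c_[b[:,:2]-b[:,:2].mean(0),np.ones(len(b))]; print("bed",np.linalg.lstsq(A,b[:,2],rcond=None)[0])
for v in (30,60,90,120): 
    row=W[v,150:280]; z=row[:,2]; t=row[(z>.024)&(z<.034)]; print("fence",np.round(t[-1]*1000,1))
E
python3 plan.py; python3 snap.py top t5 310,190,430,290
```

```text
18.57 [ 0.5692 -0.0195  0.0183] [-1.578  0.007  1.638] 0.03157873772782564
board top plane slope [0.00073831 0.00732288] z 0.03182653387629985 16631
bed [-1.84371622e-04  2.28234190e-01  1.63605962e-02]
fence [ 617.2 -125.    24.8]
fence [ 616.4 -113.8   24.5]
fence [ 616.  -102.2   24.2]
fence [614.8 -90.1  25.1]
t 18.62 p [569.2 -19.5  18.3] rpy [-90.4   0.4  93.8] F [-3.  -9.8  4.4] w 31.7 q [ 0.32  0.37 -0.46  0.01 -0.74 -0.26]
18.62 [ 0.5692 -0.0195  0.0183] [-1.578  0.008  1.638] 0.03169809934240211
```

View pics/w13.png

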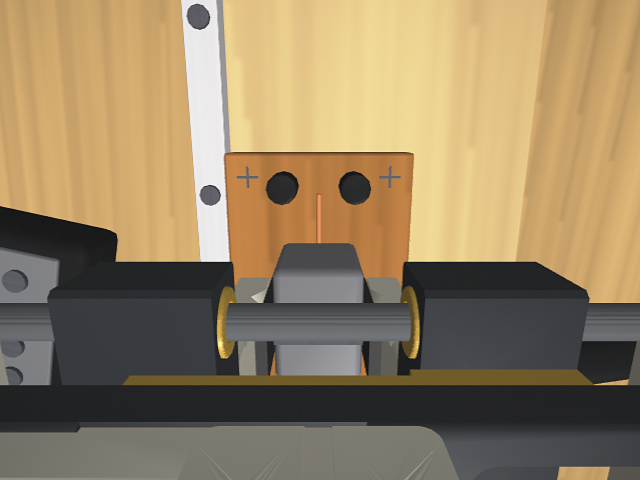

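>>> move_arm(
  deltas=[
    {"dp": [1.2,0.1,-2.5],"rotation": [-0.1,0,-0.2]},
    {"dp": [1.2,0.1,-2.5],"rotation": [-0.1,0,-0.2]},
  ],
)

```text
t: 18.83
eef_pos: [0.5691, -0.0193, 0.0183]
ee_rot: [-1.573, 0.003, 1.637]
force: [-10.2, -5.9, 9.3]
width: 0.0313
```

```bash
python3 plan.py; python3 snap.py side s6;python3 plan.py
```

```text
t 18.83 p [569.1 -19.3  18.3] rpy [-90.1   0.2  93.8] F [-10.2  -5.9   9.3] w 31.3 q [ 0.31  0.37 -0.45  0.01 -0.75 -0.25]
18.83 [ 0.5691 -0.0193  0.0183] [-1.573  0.003  1.637] 0.03125591666570498
t 18.88 p [569.1 -19.3  18.4] rpy [-90.1   0.2  93.8] F [-11.5  -5.9   9.1] w 31.4 q [ 0.31  0.37 -0.45  0.01 -0.75 -0.25]
```

>>> move_arm(
  deltas=[
    {"dp": [2.2,0,-2.3],"rotation": [-0.2,0,0]},
    {"dp": [2.2,0,-2.3],"rotation": [-0.2,0,0]},
  ],
)

```text
t: 19.05
eef_pos: [0.5691, -0.0193, 0.0185]
ee_rot: [-1.571, 0.008, 1.637]
force: [-5.1, -15.5, 4.5]
width: 0.0315
```

```bash
python3 plan.py; python3 snap.py wrist w14; python3 - <<'E'
from h import *
f=load("w14.npz"); f["cam_to_world"]=wristT(f); W=world(f)
m=np.zeros((480,640),bool); m[150:262,230:410]=1
m&=(abs(W[...,2]-.032)<.006)
P=W[m]; A=np.c_[P[:,:2]-P[:,:2].mean(0),np.ones(len(P))]; print(np.linalg.lstsq(A,P[:,2],rcond=None)[0])
r=lambda u,v,h: ray(f,u,v,h)[:2]*1000
A,B=r(225,153,.032),r(413,153,.032); print(A,B,np.degrees(np.arctan2(*(A-B)[::-1])))
E
python3 snap.py top t6 190,180,430,340; python3 plan.py
```

```text
t 19.05 p [569.1 -19.3  18.5] rpy [-90.    0.5  93.8] F [ -5.1 -15.5   4.5] w 31.5 q [ 0.32  0.37 -0.45  0.01 -0.75 -0.26]
19.05 [ 0.5691 -0.0193  0.0185] [-1.571  0.008  1.637] 0.031478320522328865
[-0.00332948  0.00409373  0.03213894]
[612.59080323 -76.59434186] [534.57878514 -81.72142319] 3.760167621376404
19.1 [ 0.569  -0.0193  0.0185] [-1.571  0.009  1.637] 0.0314945434685678
t 19.15 p [569.  -19.3  18.5] rpy [-90.    0.5  93.8] F [ -6.2 -15.8   5. ] w 31.7 q [ 0.32  0.37 -0.45  0.01 -0.75 -0.26]
```

View pics/t6.png

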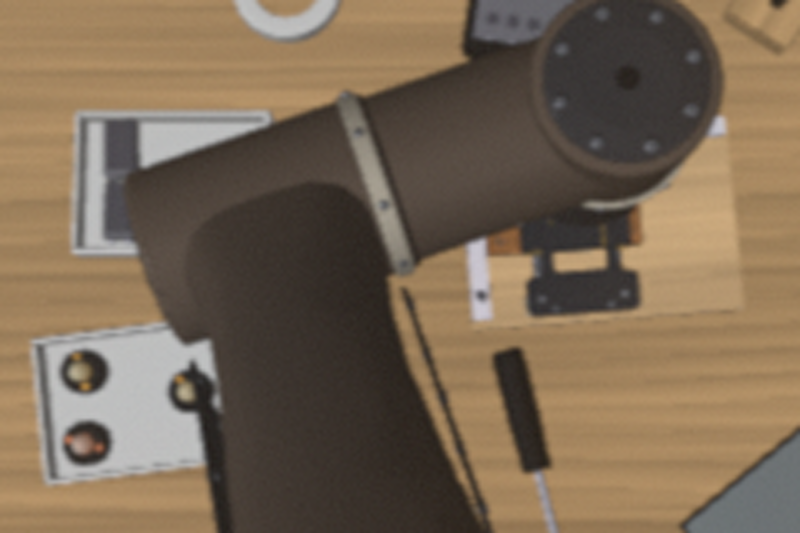

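>>> move_arm(
  deltas=[
    {"dp": [1.8,0,-3.2],"rotation": [-0.3,0,-0.1]},
    {"dp": [1.8,0,-3.2],"rotation": [-0.2,0,-0.1]},
  ],
)

```text
t: 19.32
eef_pos: [0.569, -0.0195, 0.0185]
ee_rot: [-1.569, 0.009, 1.636]
force: [-12.2, -8.7, 10.0]
width: 0.0315
```

```bash
python3 plan.py; python3 snap.py side s7;python3 plan.py
```

```text
t 19.32 p [569.  -19.5  18.5] rpy [-89.9   0.5  93.7] F [-12.2  -8.7  10. ] w 31.5 q [ 0.32  0.37 -0.45  0.01 -0.75 -0.26]
19.32 [ 0.569  -0.0195  0.0185] [-1.569  0.009  1.636] 0.031546924932597774
t 19.37 p [569.  -19.5  18.5] rpy [-89.9   0.5  93.7] F [-10.2  -9.9   9.7] w 31.4 q [ 0.32  0.37 -0.45  0.01 -0.75 -0.26]
```

>>> move_arm(
  deltas=[
    {"dp": [2.4,-0.2,-3.0],"rotation": [-0.3,0,-0.2]},
  ],
)

```text
t: 19.45
eef_pos: [0.569, -0.0193, 0.0186]
ee_rot: [-1.569, 0.008, 1.636]
force: [-5.2, -17.4, 2.0]
width: 0.0319
```

```bash
python3 plan.py; python3 snap.py side s8 240,210,480,390;python3 snap.py side s9 ;python3 plan.py; python3 - <<'E'
from h import *
f=load("s8.npz"); 
E
```

```text
t 19.45 p [569.  -19.3  18.6] rpy [-89.9   0.5  93.7] F [ -5.2 -17.4   2. ] w 31.9 q [ 0.32  0.37 -0.45  0.01 -0.76 -0.26]
19.45 [ 0.569  -0.0193  0.0186] [-1.569  0.008  1.636] 0.031887755728226296
19.5 [ 0.569  -0.0193  0.0186] [-1.569  0.008  1.636] 0.03172052726563271
t 19.55 p [569.  -19.3  18.6] rpy [-89.9   0.5  93.7] F [ -8.3 -12.7   6.8] w 31.7 q [ 0.32  0.37 -0.45  0.01 -0.76 -0.26]
```

View pics/s9.png

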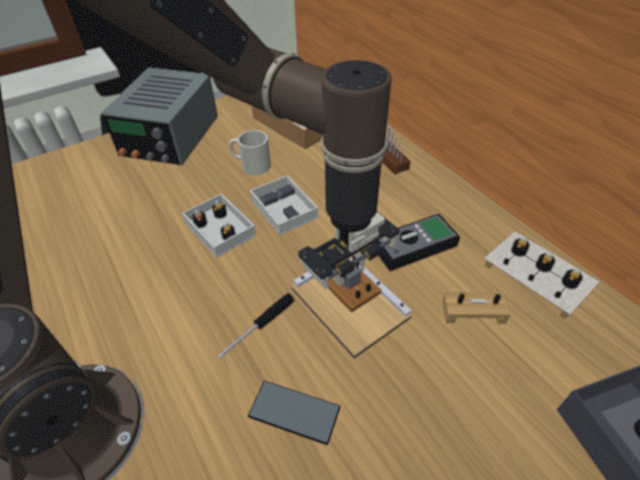

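```bash
python3 -c "
from station import arm
print(arm.job_done())"; python3 plan.py
```

```text
the job is handed in; nothing more can be done
None
the job is handed in; nothing more can be done
```

The jig is cleared and the transformer board is held pressed into its corner; I handed the job in at about t = 19.6 s. It reports no verdict.

**Lamp holder and battery:** Each was lowered onto the floor of its own tray before I opened the fingers. The later top and side pictures show both in the free halves of their trays. The other things on the table look unmoved, though I only judged that by eye.

**Board:** The fingers grip the transformer block with the squeeze set to 50 N, and the board presses on both fences.
- **Forces:** The last settled wrist reading was about -8 N in x, -13 N in y and +7 N in z. By my estimate that leaves several newtons on each fence. Part of it could be friction, because I could not measure each fence on its own. In the last few pushes the split between x and y swung between readings of about (-5, -17) and (-12, -9) N.
- **Fit:** A wrist picture taken just before the last pushes put the board's top at 32 mm, which is flat on the bed. It showed a tilt of about 0.005 rad and the board square to the fences within about 0.1°. The tool moved no more than about 0.2 mm after that.

**What disagreed:**
- **Fingertips:** The real fingertips end about 25 mm behind the stated tool point. My first try at the battery therefore closed just above it without moving it, and I corrected the heights for everything after that.
- **Cameras:** The top and wrist cameras differed by 2–3 mm in x, so I found the final position by contact force.

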